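# Clear and open the sample carrier

## Task

Things have been piled on the closed sample carrier. Take the pile apart from the top down, keeping the bottle and the cup upright: first the dropper bottle into the small ring stand, then the specimen cup into the wide ring stand, then the carton flat into the small rectangular tray of its own size. Then turn the carrier's swing tab fully aside, lift the cover plate out by its grip block and lay it flat, grip block up, in the large empty tray.

Things in the scene. Friction and masses are not known exactly. Their poses are not given: they have to be found in the camera images.
- dropper: Brown dropper bottle with black bulb, 33 mm diameter, 102 mm tall; straight body 70 mm high, then a 24 mm neck and a thin 12 mm bulb; 0.07 kg. At the start it is the top of the pile, standing on the cup's lid. Origin: centre of its underside, z up. Grip the body.
- cup: Specimen cup with yellow screw lid (fixed on), lid 57 mm diameter, body about 52 mm, 61 mm tall, the lid being the top 13 mm; 0.06 kg. Stands on the carton. Origin: centre of its underside, z up.
- carton: Closed white and blue cardboard carton, 63 mm (own x) by 102 mm (own y) by 70 mm high; 0.15 kg. Lies on the cover plate, on the half away from the grip block, its long side across the plate. Origin: centre of its underside, z up.
- cover: Aluminium cover plate, 110 mm (own x) by 160 mm (own y) by 6 mm, 0.15 kg, flush in the grey carrier frame (131 by 204 mm, 20 mm high, fixed; 2.5 mm gap round the plate). Origin: centre of its underside (14 mm above the table in the frame), z up. Black upright grip block on it at own (0, +0.040): 30 mm along x, 10 mm thick along y, top 38 mm above the origin. The tab overlaps its +y edge.
- tab (a joint): Swing tab: small steel bar (12 mm wide, 4 mm thick) on the frame's rim. Its vertical pivot is at the seated cover's own (+0.038, +0.094). At 0 it points along the cover's -y, 18 mm over the plate; growing values turn it counter-clockwise from above, towards the cover's +x. Limits 0 and 2.0 rad; clear of the plate from 1.45 rad. Light friction, stays where left.
- tab_pin (a point): Mid-height of the upright steel pin by which the tab is turned: 8 mm diameter, 20 mm high, 30 mm from the tab's pivot; the point is about 36 mm above the table, the pin's top 46 mm and its foot (top of the tab) 26 mm.
- dropper_ring: Small grey ring stand for the dropper bottle, fixed: round, 62 mm outside, 50 mm inside, 18 mm high, inner floor 4 mm above the table. Origin: centre of its underside.
- cup_ring: Wide grey ring stand for the cup, fixed: round, 84 mm outside, 72 mm inside, 12 mm high, inner floor 4 mm above the table. Origin: centre of its underside.
- carton_tray: Small grey rectangular open tray for the carton, fixed: 89 mm (own x) by 128 mm (own y) outside, 79 by 118 mm inside, 12 mm high, inner floor 5 mm above the table. Origin: centre of its underside. The carton lies with its long side along the tray's long side, either way round.
- cover_rest: Large grey rectangular empty open tray for the cover plate, fixed: 140 mm (own x) by 190 mm (own y) outside, 130 by 180 mm inside, 12 mm high, inner floor 5 mm above the table. Origin: centre of its underside. The plate lies with its long side along the tray's, either way round.
Mind the look-alikes: they are no part of the job. Leave any turquoise look-alike of the carton alone.

How it is judged:
On the way, in this order (a step that is already met when the one before it is completed fails the run):
1. the dropper bottle stands in the small ring stand (horizontal distance between dropper and dropper_ring below 0.012 m and z of dropper in the frame of dropper_ring below 0.009 m and angle between dropper's own z axis and vertical below 0.1 rad and linear speed of dropper below 0.03 m/s and angular speed of dropper below 0.3 rad/s), for 0.2 s.
2. the cup stands in the wide ring stand (horizontal distance between cup and cup_ring below 0.018 m and z of cup in the frame of cup_ring below 0.009 m and angle between cup's own z axis and vertical below 0.1 rad and linear speed of cup below 0.03 m/s and angular speed of cup below 0.3 rad/s), for 0.2 s.
3. the carton lies in its tray (horizontal distance between carton and carton_tray below 0.015 m and z of carton in the frame of carton_tray below 0.009 m and angle between carton's own z axis and vertical below 0.1 rad and linear speed of carton below 0.03 m/s and angular speed of carton below 0.3 rad/s), for 0.2 s.
4. the tab is turned aside while the cover is still in the frame (value of joint tab above 1.3 rad and distance of cover from where it was at the start of the episode below 0.012 m), for 0.1 s.
At the end, for the whole second after the job is handed in: Bottle within 12 mm of the small ring's centre, cup 18 mm of the wide ring's, carton 15 mm of its tray's, plate 18 mm of the large tray's and 0.2 rad of its direction; each down on the floor of its place, upright within 0.1 rad, at rest; tab beyond 1.3 rad (all of step 1 and all of step 2 and all of step 3 and horizontal distance between cover and cover_rest below 0.018 m and z of cover in the frame of cover_rest below 0.009 m and angle between cover's own z axis and vertical below 0.1 rad and angle between the y axis of cover and the y axis of cover_rest, either way round below 0.2 rad and value of joint tab above 1.3 rad and linear speed of cover below 0.03 m/s and angular speed of cover below 0.3 rad/s); the robot touches nothing.
It fails at once if the bottle tipped over (angle between dropper's own z axis and vertical above 0.8 rad).
It fails at once if the cup tipped over (angle between cup's own z axis and vertical above 0.8 rad).
It also fails if it takes over 120 s, if anything falls off the work surface, if the arm or the gripper's body presses on something with over 40 N, if the wrist force passes 120 N, or if a joint passes its speed limit or range.

## Robot

A 6-joint arm with a two-finger parallel gripper is mounted at the origin on a cart in front of the work surface, level with it; the furniture and walls round the work are solid. World frame = base frame: x ahead of the robot, y to its left, z up, the work surface at z = 0. Lengths are in m, angles in rad, forces in N, time in s.
With the tool pointing down it reaches from about 0.375 to 0.975 m from the base axis. Payload 3.8 kg.
Tool frame: the origin (TCP) lies midway between the tips of the shut fingers; the grasp point (between the pads) lies env.pinch_z behind it (env.pinch_z is the distance from the TCP to the grasp point, in m); z points along the fingers, y is the line along which they close (so a half turn about z gives the same grasp; the last joint's range is limited). The gripper opens to 85 mm and grips with 20 to 120 N. Pads are 22 mm wide; open, the fingers measure 114 mm over their backs; the gripper's body (76 mm by 85 mm) begins 54 mm behind the grasp point. The pads swing forward as they close: fully open they stand 13 mm farther back than shut.
Start: joints at [1.117, 0.264, 1.604, -0, 1.274, -0.037], TCP at [0.273, 0.617, 0.21] pointing down, gripper open.
Joint ranges: [-2.63, 2.63], [-0.94, 2.18], [0.31, 2.57], [-1.31, 4.45], [0, 2.66], [-2.55, 2.55]. Speed limits (rad/s): [2.57, 2.57, 3.14, 3.14, 3.14, 3.14].

## Interface

Orientations are given as a rotation vector (axis times angle).
In Python, from rig import env, get_image, camera_info gives the robot as it stands.
- The arm moves only by the tool arm_command, never from a script. Its argument "steps" is a list of rows, each a list of 5 numbers: the shift along the world's x, y, z normalised to -1 to 1, where 1 is 200 mm, then the turn about the world's z normalised to -1 to 1, where 1 is 120 degrees, then the opening, from -1 (shut) to 1 (fully open). A call has 1 to 10 rows; each row is the pose to reach, as a shift and turn from the pose commanded when the call began; what a row does not reach only later rows make up. A row lasts 1/8 s, in which the tool goes at most 62.5 mm and 10.7 degrees, less where a joint would pass 70% of its speed; a pose out of reach is approached as far as the arm can. A call with a number of a shift or a turn outside -1 to 1 is refused whole. A call with a gripper value outside its range is refused whole. The fingers move at their own pace and stop on an object; the grip force is fixed at half the most. Time passes only in rows, so rows that repeat a pose let the fingers close. It gives the time, the measured TCP pose, the force, the opening and the grip force at its end, in the units of the state.
- env.get_obs(): the state, without advancing time (a new reading comes with each control period).
- get_image(name): name is "scene" or "side" or "wrist"; returns (picture, depth): 400x640x3 uint8, red, green, blue; 400x640 float32, m along the optical axis (not along the pixel's ray), 0 where there is no reading.
- camera_info(name): a dict with "camera_matrix" (3x3 intrinsics, pixels), "camera_from_world" (4x4, takes a point from world to camera coordinates). Camera axes: x right, y down, z forward; pixel columns grow to the right and rows downward; lengths in m; the calibration is good to about 2 mm. The wrist camera is an equidistant fisheye: a pixel r from the principal point sees the ray r / f radians off the axis. A picture is of the moment at which its call begins: read the wrist's pose just before it. camera_info takes no time and is no camera call; for the wrist camera it gives the pose at the moment of the call.
- env.finish_job(): hands the job in; it is judged then, once.
The state is a dict: "clock": time; "joint_pos": joint angles; "joint_vel": joint speeds; "joint_efforts": joint torques, N m; "ee_pos": TCP position; "orientation": TCP orientation; "ft_force": force on the tool from outside, world axes, zero at the start; "moment": the same for the moment, N m; "gripper_width": opening from 0.0 (shut) to 1.0 (fully open); "gripper_force": force on a finger pad.
Only numpy, scipy, OpenCV 4.12 (cv2) and the standard library are available. Lean on these libraries where they do the work, as an engineer would, in place of code of your own. Each camera call takes 0.05 s, during which the arm holds its last target. There are 200 camera calls.

## Working session

There is one attempt and no reset: what is moved stays moved. The work goes in short steps, Python scripts to look and compute and a tool call to move; the robot and the scene stay as the last step left them, time stands still between calls to the robot, and variables do not carry over. Pictures are saved under pics/ and viewed, at most 17 in all, crops included, and the job is handed in when it is done.

Besides the shell and the picture viewer there is one more tool, called after "Request:" by a JSON object that holds its "fn" and its "kwargs", one argument or row to a line. arm_command: Moves the arm, as the interface text tells. Its arguments: {"type":"object","properties":{"steps":{"type":"array"}},"required":["steps"]}

```bash
mkdir -p pics
python3 - <<'E'
from rig import env,get_image,camera_info
import cv2,numpy as np
for n in("scene","side"):
    im,d=get_image(n); cv2.imwrite(f"pics/{n}0.png",im[...,::-1]); np.savez(f"pics/{n}0.npz",im=im,d=d)
    c=camera_info(n); print(n,c["camera_matrix"].tolist()); print(np.linalg.inv(c["camera_from_world"]).round(3).tolist(),d.min(),d.max())
o=env.get_obs(); print(o,env.pinch_z)
E
```

```text
scene [[453.364598665965, 0.0, 324.53524195186674], [0.0, 453.364598665965, 198.5791753325897], [0.0, 0.0, 1.0]]
[[0.664, -0.543, 0.514, -0.166], [-0.748, -0.467, 0.473, -0.712], [-0.017, -0.698, -0.716, 1.132], [0.0, 0.0, 0.0, 1.0]] 0.0 3.99999
side [[505.7879785779951, 0.0, 328.7383484475325], [0.0, 505.7879785779951, 202.50139193160547], [0.0, 0.0, 1.0]]
[[-0.998, 0.043, -0.048, 0.652], [0.065, 0.635, -0.769, 1.083], [-0.003, -0.771, -0.637, 1.06], [0.0, 0.0, 0.0, 1.0]] 0.0 3.9995387
{'clock': 0.1, 'joint_pos': array([ 1.11710473e+00,  2.64668049e-01,  1.60524023e+00,  8.52353884e-07,
        1.27373942e+00, -3.69098491e-02]), 'joint_vel': array([ 1.22695945e-04, -3.53600645e-03, -3.35398487e-03, -4.16739090e-04,
        4.94545160e-05,  1.28435691e-03]), 'joint_efforts': array([-1.16785341e-04, -5.16706824e+01, -3.68589020e+01, -6.07757079e-05,
        6.25991132e-03, -4.72845613e-06]), 'ee_pos': array([0.27294589, 0.61656839, 0.20849167]), 'orientation': array([-0.64984773, -3.07313392,  0.00313062]), 'ft_force': array([0.06982876, 0.44238304, 0.92331324]), 'moment': array([-0.01336832,  0.03630338,  0.01017594]), 'gripper_force': 0.0, 'gripper_width': 0.9953689044141713} 0.0187
```

View pics/scene0.png

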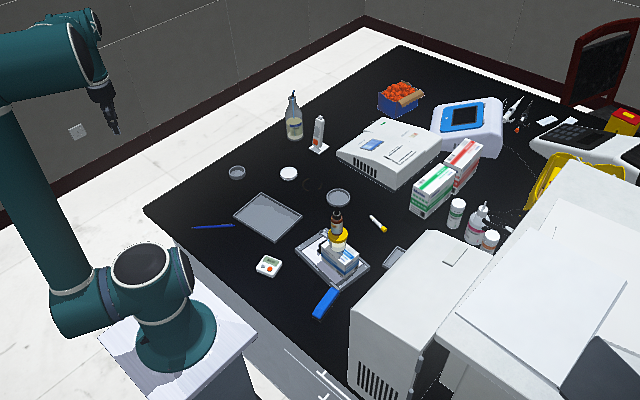

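View pics/side0.png

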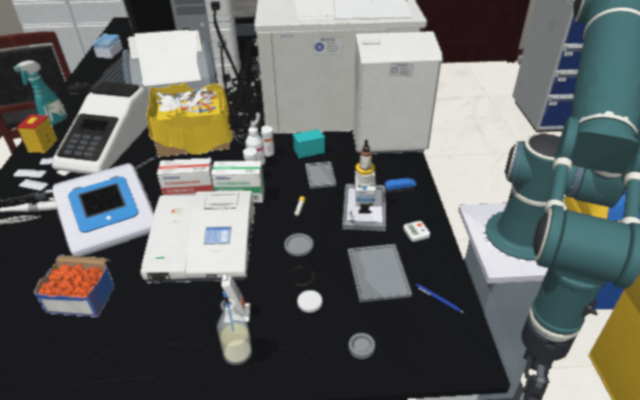

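Side view: dropper ring (361,345), cup ring (299,244), carton tray (320,174), cover rest (379,272), pile/carrier (364,206). Possible look-alikes: white disc (309,300), dark ring (302,273) and white bottles (255,150) for the rings and dropper, and the turquoise box (309,143) for the carton. Next I'll take a close crop and measure.

```bash
cat > h.py <<'E'
from rig import env,get_image,camera_info
import cv2,numpy as np
def load(n,k):
    z=np.load(f"pics/{n}{k}.npz"); return z["im"],z["d"]
def shot(n,k):
    im,d=get_image(n); cv2.imwrite(f"pics/{n}{k}.png",im[...,::-1]); np.savez(f"pics/{n}{k}.npz",im=im,d=d); return im,d
def ray(n,uv):
    c=camera_info(n);K=c["camera_matrix"];W=np.linalg.inv(c["camera_from_world"])
    uv=np.atleast_2d(np.float64(uv)); r=np.c_[uv,np.ones(len(uv))]@np.linalg.inv(K).T
    return W[:3,3],r@W[:3,:3].T
def onz(n,uv,z):
    o,r=ray(n,uv); return o+r*((z-o[2])/r[:,2])[:,None]
def cloud(n,d):
    v,u=np.mgrid[:400,:640]; o,r=ray(n,np.c_[u.ravel(),v.ravel()])
    return (o+r*d.reshape(-1,1)).reshape(400,640,3)
E
python3 - <<'E'
from h import *
a,d1=load("scene",0);b,d2=load("side",0)
z=lambda i,x,y,w,h,s:cv2.resize(i[y:y+h,x:x+w],None,fx=s,fy=s,interpolation=cv2.INTER_CUBIC)
L=z(a,285,180,100,140,4);R=z(b,320,130,100,140,4)
cv2.imwrite("pics/c1.png",np.hstack([L,R])[...,::-1])
P=cloud("side",d2);
for uv in [(361,345),(299,244),(320,174),(379,272),(366,180),(372,225),(309,300),(302,273)]: print(uv,P[uv[1],uv[0]].round(3),onz("side",uv,0).round(3))
P=cloud("scene",d1)
for uv in [(237,172),(338,198),(267,217),(336,212),(390,255)]: print(uv,P[uv[1],uv[0]].round(3),onz("scene",uv,0).round(3))
E
```

```text
(361, 345) [0.529 0.361 0.007] [[0.528 0.356 0.   ]]
(299, 244) [ 0.673 -0.001  0.007] [[ 0.673 -0.008  0.   ]]
(320, 174) [ 0.592 -0.346  0.008] [[ 0.592 -0.357  0.   ]]
(379, 272) [0.452 0.13  0.011] [[0.45 0.12 0.  ]]
(366, 180) [ 0.458 -0.155  0.118] [[ 0.434 -0.31   0.   ]]
(372, 225) [ 0.448 -0.054  0.021] [[ 0.444 -0.078  0.   ]]
(309, 300) [0.65  0.22  0.016] [[0.65  0.207 0.   ]]
(302, 273) [ 0.667  0.107 -0.003] [[0.667 0.109 0.   ]]
(237, 172) [0.533 0.367 0.006] [[0.537 0.374 0.   ]]
(338, 198) [ 0.675 -0.001  0.005] [[0.678 0.001 0.   ]]
(267, 217) [0.451 0.119 0.008] [[0.455 0.125 0.   ]]
(336, 212) [ 0.456 -0.18   0.24 ] [[ 0.624 -0.036  0.   ]]
(390, 255) [ 0.588 -0.285  0.011] [[ 0.595 -0.281  0.   ]]
```

View pics/c1.png

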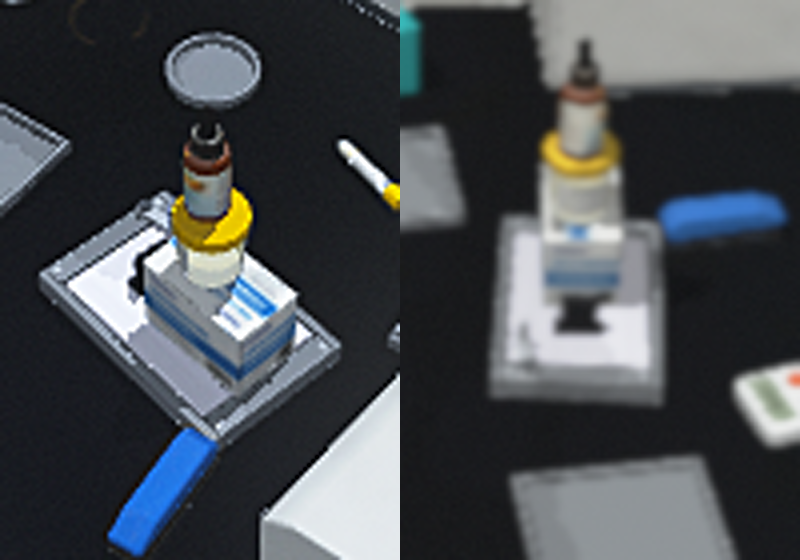

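The crop confirms the pile: black-bulb dropper on the yellow lid, on the white/blue carton, on the carrier. The grip block is on the world +y side. The tab is at side crop (525,340), which is about pixel (351,215). Now I'll measure everything.

```bash
cat >> h.py <<'E'
def circ(p):
    A=np.c_[2*p[:,:2],np.ones(len(p))]; s=np.linalg.lstsq(A,(p[:,:2]**2).sum(1),rcond=None)[0]
    return s[0],s[1],np.sqrt(s[2]+s[0]**2+s[1]**2)
def blob(n,im,c,hi=1e9):  # largest grey-ish component containing pixel near c -> hull
    pass
E
python3 - <<'E'
from h import *
def box(P,cx,cy,r,z0,z1):
    m=(abs(P[...,0]-cx)<r)&(abs(P[...,1]-cy)<r)&(P[...,2]>z0)&(P[...,2]<z1); return m
for n in("side","scene"):
    im,d=load(n,0);P=cloud(n,d)
    g=im.max(2)>55
    for nm,cx,cy,r,h in [("dring",.531,.364,.055,.018),("cring",.674,0,.065,.012),("ctray",.592,-.34,.075,.012),("rest",.452,.125,.14,.012)]:
        m=box(P,cx,cy,r,-.01,.03)&g
        k,lab,st,_=cv2.connectedComponentsWithStats(m.astype(np.uint8)); i=1+st[1:,4].argmax()
        c=max(cv2.findContours((lab==i).astype(np.uint8),0,1)[0],key=cv2.contourArea)[:,0]
        q=onz(n,c,h)[:,:2].astype(np.float32); hull=cv2.convexHull(q)
        print(n,nm,"rect",[np.round(x,3) for x in cv2.minAreaRect(hull)],"encl",np.round(cv2.minEnclosingCircle(hull)[0],3),"ell h=0",[np.round(x,3) for x in cv2.minAreaRect(onz(n,c,0)[:,:2].astype(np.float32))])
    # tops by height
    hsv=cv2.cvtColor(im,cv2.COLOR_RGB2HSV)
    y=(hsv[...,0]>18)&(hsv[...,0]<35)&(hsv[...,1]>150)&box(P,.46,-.16,.08,.1,.25)
    q=P[y]; print(n,"lid n",len(q),"z",np.percentile(q[:,2],[5,50,95]).round(3)); 
    for nm,z0,z1 in [("drop body",.17,.225),("neck/bulb",.23,.27),("cup",.10,.15)]:
        m=box(P,.46,-.16,.08,z0,z1); q=P[m]
        if len(q)>10: print(n,nm,len(q),q.min(0).round(3),q.max(0).round(3),"circ",np.round(circ(q),3))
    m=box(P,.46,-.16,.1,.083,.094);q=P[m].astype(np.float32)
    print(n,"carton top",len(q),[np.round(x,3) for x in cv2.minAreaRect(q[:,:2])])
    m=box(P,.45,-.1,.16,.01,.032);q=P[m].astype(np.float32)
    print(n,"frame",len(q),[np.round(x,3) for x in cv2.minAreaRect(q[:,:2])])
E
```

```text
side dring rect [array([0.53 , 0.368]), array([0.075, 0.066]), np.float64(70.037)] encl [0.528 0.369] ell h=0 [array([0.528, 0.356]), array([0.077, 0.067]), np.float64(70.037)]
side cring rect [array([0.674, 0.005]), array([0.098, 0.086]), np.float64(87.658)] encl [0.675 0.004] ell h=0 [array([ 0.675, -0.008]), array([0.099, 0.087]), np.float64(87.658)]
side ctray rect [array([ 0.591, -0.337]), array([0.099, 0.146]), np.float64(4.999)] encl [ 0.594 -0.337] ell h=0 [array([ 0.59 , -0.353]), array([0.1  , 0.148]), np.float64(4.999)]
side rest rect [array([0.454, 0.126]), array([0.149, 0.206]), np.float64(4.13)] encl [0.455 0.125] ell h=0 [array([0.451, 0.115]), array([0.15 , 0.208]), np.float64(4.13)]
side lid n 89 z [0.145 0.152 0.157]
side drop body 174 [ 0.447 -0.182  0.17 ] [ 0.479 -0.151  0.225] circ [ 0.463 -0.168  0.012]
side neck/bulb 37 [ 0.453 -0.178  0.23 ] [ 0.474 -0.16   0.255] circ [ 0.464 -0.169  0.006]
side cup 190 [ 0.437 -0.184  0.1  ] [ 0.488 -0.149  0.15 ] circ [ 0.461 -0.175  0.022]Traceback (most recent call last):
  File "<stdin>", line 21, in <module>
cv2.error: OpenCV(4.12.0) /io/opencv/modules/imgproc/src/convhull.cpp:143: error: (-215:Assertion failed) total >= 0 && (depth == CV_32F || depth == CV_32S) in function 'convexHull'
```

```bash
cat > m.py <<'E'
from h import *
def box(P,cx,cy,r,z0,z1): return (abs(P[...,0]-cx)<r)&(abs(P[...,1]-cy)<r)&(P[...,2]>z0)&(P[...,2]<z1)
def sup(n,c,h,ang):
    o=ray(n,[0,0])[0]; a=onz(n,c,h)[:,:2]; b=onz(n,c,0)[:,:2]; mid=b.mean(0); out=[]
    for t in(ang,ang+np.pi/2):
        e=np.array([np.cos(t),np.sin(t)]); s=1 if (o[:2]-mid)@e>0 else -1
        near=s*(b@e*s).max(); far=s*(a@e*s).min(); out.append(((near+far)/2,abs(near-far)))
    c0=out[0][0]*np.array([np.cos(ang),np.sin(ang)])+out[1][0]*np.array([-np.sin(ang),np.cos(ang)])
    return c0.round(4),np.round([out[0][1],out[1][1]],4)
E
python3 - <<'E'
from m import *
for n in("side","scene"):
    im,d=load(n,0);P=cloud(n,d);g=im.max(2)>55
    for nm,cx,cy,r,h,angs in [("dring",.531,.364,.055,.018,[0,40]),("cring",.674,0,.065,.012,[0,40]),("ctray",.592,-.34,.075,.012,[0,2,4,6]),("rest",.452,.125,.14,.012,[0,2,4,6]),("frame",.455,-.13,.14,.020,[-6,-4,-2,0,2,4])]:
        m=box(P,cx,cy,r,-.01,.03)&g
        k,lab,st,_=cv2.connectedComponentsWithStats(m.astype(np.uint8)); i=1+st[1:,4].argmax()
        c=max(cv2.findContours((lab==i).astype(np.uint8),0,1)[0],key=cv2.contourArea)[:,0]
        for a in angs: print(n,nm,a,*sup(n,c,h,np.radians(a)))
    hsv=cv2.cvtColor(im,cv2.COLOR_RGB2HSV)
    for nm,z0,z1 in [("drop body",.17,.225),("neck/bulb",.23,.27),("lid",.14,.153),("cup",.10,.13)]:
        q=P[box(P,.46,-.16,.08,z0,z1)]
        if len(q)>10: print(n,nm,len(q),q.min(0).round(3),q.max(0).round(3),"circ",np.round(circ(q),3))
    q=P[box(P,.46,-.16,.1,.083,.094)].astype(np.float32)
    if len(q)>9: print(n,"carton top",len(q),[np.round(x,3) for x in cv2.minAreaRect(q[:,:2])])
    q=P[box(P,.46,-.16,.1,.03,.094)].astype(np.float32)
    if len(q)>9: print(n,"carton",len(q),[np.round(x,3) for x in cv2.minAreaRect(q[:,:2])])
E
```

```text
side dring 0 [0.5279 0.3631] [0.0653 0.0645]
side dring 40 [0.5285 0.3623] [0.064  0.0634]
side cring 0 [ 0.6736 -0.0014] [0.0866 0.0864]
side cring 40 [ 0.6747 -0.0032] [0.0869 0.0863]
side ctray 0 [ 0.5919 -0.3447] [0.1039 0.1346]
side ctray 2 [ 0.5919 -0.3447] [0.1006 0.1331]
side ctray 4 [ 0.5917 -0.3448] [0.0977 0.1316]
side ctray 6 [ 0.5912 -0.3448] [0.0983 0.1314]
side rest 0 [0.4534 0.1199] [0.1583 0.2027]
side rest 2 [0.4535 0.1202] [0.1522 0.1993]
side rest 4 [0.4531 0.1208] [0.1465 0.1963]
side rest 6 [0.4528 0.1212] [0.1504 0.1992]
side frame -6 [ 0.4274 -0.1543] [0.2058 0.2094]
side frame -4 [ 0.4265 -0.1548] [0.2113 0.2115]
side frame -2 [ 0.4264 -0.156 ] [0.2179 0.2152]
side frame 0 [ 0.4263 -0.1571] [0.2243 0.2187]
side frame 2 [ 0.4262 -0.1583] [0.2303 0.222 ]
side frame 4 [ 0.4263 -0.1594] [0.2361 0.225 ]
side drop body 174 [ 0.447 -0.182  0.17 ] [ 0.479 -0.151  0.225] circ [ 0.463 -0.168  0.012]
side neck/bulb 37 [ 0.453 -0.178  0.23 ] [ 0.474 -0.16   0.255] circ [ 0.464 -0.169  0.006]
side lid 82 [ 0.437 -0.201  0.141] [ 0.488 -0.146  0.153] circ [ 0.461 -0.177  0.024]
side cup 107 [ 0.437 -0.178  0.1  ] [ 0.485 -0.151  0.13 ] circ [ 0.461 -0.175  0.021]Traceback (most recent call last):
  File "<stdin>", line 14, in <module>
cv2.error: OpenCV(4.12.0) /io/opencv/modules/imgproc/src/convhull.cpp:143: error: (-215:Assertion failed) total >= 0 && (depth == CV_32F || depth == CV_32S) in function 'convexHull'
```

Run:
```python
from m import *
for n in("side","scene"):
    im,d=load(n,0);P=cloud(n,d);hsv=cv2.cvtColor(im,cv2.COLOR_RGB2HSV);g=(im.max(2)>55)
    L=[("frame",.455,-.13,.14,.020,[-6,-4,-2,0,2,4])]
    if n=="scene": L+=[("dring",.531,.364,.055,.018,[0,40]),("cring",.674,0,.065,.012,[0,40]),("rest",.452,.125,.14,.012,[2,4,6])]
    for nm,cx,cy,r,h,angs in L:
        m=box(P,cx,cy,r,-.01,.03 if nm!="frame" else .3)&g&~((hsv[...,1]>150)&(hsv[...,0]>100)&(P[...,2]<.04))
        k,lab,st,_=cv2.connectedComponentsWithStats(m.astype(np.uint8)); i=1+st[1:,4].argmax()
        if nm=="frame": lab=np.where(lab==i,i,0)*(P[...,2]<.026)
        c=max(cv2.findContours((lab==i).astype(np.uint8),0,1)[0],key=cv2.contourArea)[:,0]
        for a in angs: print(n,nm,a,*sup(n,c,h,np.radians(a)))
    for nm,z0,z1 in [("drop body",.17,.225),("neck/bulb",.23,.27),("lid",.14,.153),("cup",.10,.13)]:
        if n=="side":break
        q=P[box(P,.46,-.16,.08,z0,z1)]
        if len(q)>10: print(n,nm,len(q),q.min(0).round(3),q.max(0).round(3),"circ",np.round(circ(q),3))
    for nm,z0,z1 in [("carton top",.085,.094),("carton",.03,.094),("grip block",.026,.056)]:
        cy=-.16 if nm!="grip block" else -.08
        q=P[box(P,.46,cy,.1 if cy<-.1 else .03,z0,z1)].astype(np.float32)
        if len(q)>9: print(n,nm,len(q),q.min(0).round(3),q.max(0).round(3),[np.round(x,3) for x in cv2.minAreaRect(np.ascontiguousarray(q[:,:2]))])
```

```text
side frame -6 [ 0.4482 -0.1562] [0.1639 0.2088]
side frame -4 [ 0.4479 -0.1563] [0.1685 0.2115]
side frame -2 [ 0.4482 -0.1567] [0.1741 0.2152]
side frame 0 [ 0.4486 -0.1571] [0.1796 0.2187]
side frame 2 [ 0.449  -0.1575] [0.1848 0.222 ]
side frame 4 [ 0.4494 -0.1578] [0.1899 0.225 ]
side carton top 157 [ 0.425 -0.24   0.085] [ 0.49  -0.136  0.094] [array([ 0.458, -0.187]), array([0.101, 0.061]), np.float64(84.133)]
side carton 548 [ 0.361 -0.258  0.03 ] [ 0.515 -0.064  0.094] [array([ 0.463, -0.181]), array([0.242, 0.103]), np.float64(52.97)]
side grip block 27 [ 0.445 -0.11   0.026] [ 0.486 -0.05   0.051] [array([ 0.467, -0.08 ]), array([0.038, 0.06 ]), np.float64(8.044)]
scene frame -6 [ 0.4616 -0.1574] [0.1333 0.2056]
scene frame -4 [ 0.4622 -0.1572] [0.1385 0.2087]
scene frame -2 [ 0.4627 -0.1571] [0.1436 0.2115]
scene frame 0 [ 0.4633 -0.1569] [0.1485 0.2142]
scene frame 2 [ 0.4637 -0.157 ] [0.1536 0.2172]
scene frame 4 [ 0.4636 -0.1571] [0.1594 0.22  ]
scene dring 0 [0.5302 0.3657] [0.0585 0.0571]
scene dring 40 [0.5309 0.3656] [0.0568 0.0586]
scene cring 0 [0.6761 0.0012] [0.0798 0.0788]
scene cring 40 [0.677  0.0024] [0.0762 0.0803]
scene rest 2 [0.4554 0.1232] [0.1447 0.1912]
scene rest 4 [0.4552 0.1236] [0.1393 0.189 ]
scene rest 6 [0.4551 0.1237] [0.1445 0.192 ]
scene drop body 177 [ 0.443 -0.193  0.17 ] [ 0.476 -0.16   0.224] circ [ 0.46  -0.178  0.013]
scene neck/bulb 39 [ 0.454 -0.187  0.23 ] [ 0.471 -0.17   0.254] circ [ 0.461 -0.178  0.006]
scene lid 154 [ 0.431 -0.211  0.14 ] [ 0.489 -0.153  0.153] circ [ 0.459 -0.183  0.023]
scene cup 99 [ 0.435 -0.207  0.101] [ 0.472 -0.165  0.13 ] circ [ 0.46  -0.181  0.023]
scene carton top 369 [ 0.42  -0.245  0.085] [ 0.485 -0.14   0.094] [array([ 0.455, -0.193]), array([0.104, 0.064]), np.float64(86.267)]
scene carton 865 [ 0.361 -0.259  0.03 ] [ 0.512 -0.07   0.094] [array([ 0.462, -0.184]), array([0.237, 0.101]), np.float64(53.092)]
```

Measured averages:

| Thing | x, y (m) | Angle |
|---|---|---|
| Dropper ring | (.529, .364) | – |
| Cup ring | (.675, 0) | – |
| Carton tray | (.593, -.343) | +4.5° |
| Rest tray | (.454, .122) | 4.3° |
| Carrier frame | (.461, -.157) | about -6° |

Sizes match the given ones to a few mm. Next I'll lift, turn and go above the pile for a wrist look.

Request:
{"fn": "arm_command", "kwargs": {
  "steps": [
    [0, 0, 0.6, 0, 1],
    [0, 0, 0.6, 0, 1],
    [0.3, -1, 0.65, -0.3, 1],
    [0.3, -1, 0.65, -0.3, 1],
    [0.3, -1, 0.65, -0.3, 1],
    [0.3, -1, 0.65, -0.3, 1],
    [0.3, -1, 0.65, -0.3, 1]
  ]
}}

```text
clock: 0.98
ee_pos: [0.3336, 0.4164, 0.3398]
orientation: [-1.57, -2.721, -0.001]
ft_force: [-0.3, 0.1, -0.2]
gripper_width: 0.998
gripper_force: 0.0
```

Request:
{"fn": "arm_command", "kwargs": {
  "steps": [
    [0.35, -1, 0, -0.3, 1],
    [0.35, -1, 0, -0.3, 1],
    [0.35, -1, 0, -0.3, 1],
    [0.35, -1, 0, -0.3, 1],
    [0.35, -1, 0, -0.3, 1]
  ]
}}

```text
clock: 1.6
ee_pos: [0.4039, 0.2173, 0.3394]
orientation: [-2.332, -2.104, 0.0]
ft_force: [-0.8, 0.2, 1.1]
gripper_width: 0.998
gripper_force: 0.0
```

Request:
{"fn": "arm_command", "kwargs": {
  "steps": [
    [0.2, -1, 0, 0, 1],
    [0.2, -1, 0, 0, 1],
    [0.2, -1, 0, 0, 1],
    [0.2, -1, 0, 0, 1],
    [0.2, -1, 0, 0, 1]
  ]
}}

```text
clock: 2.22
ee_pos: [0.4438, 0.0181, 0.3393]
orientation: [-2.331, -2.104, -0.0]
ft_force: [0.1, -0.0, 0.9]
gripper_width: 1.002
gripper_force: 0.0
```

Run:
```python
from h import *
print(env.get_obs()["ee_pos"].round(4),env.get_obs()["orientation"].round(3),env.get_obs()["joint_pos"].round(2))
c=camera_info("wrist");print(c["camera_matrix"].tolist(),np.linalg.inv(c["camera_from_world"]).round(3).tolist())
shot("wrist",1)
im,d=load("side",0);P=cloud("side",d)
m=(P[...,1]<-.3)&(P[...,1]>-.7)&(P[...,0]>.1)&(P[...,0]<.75)&(P[...,2]>.03)&(d>0);q=P[m]
for a in np.arange(.1,.75,.05):
    s=q[(q[:,0]>a)&(q[:,0]<a+.05)]
    if len(s): print(round(a,2),len(s),"ymax",s[:,1].max().round(3),"zmax",s[:,2].max().round(3))
```

```text
[0.4438 0.0181 0.3393] [-2.331 -2.104 -0.   ] [-0.02 -0.24  1.88  0.    1.5   0.09]
[[309.70691628693146, 0.0, 318.0203747283084], [0.0, 309.70691628693146, 198.9611507469489], [0.0, 0.0, 1.0]] [[0.995, -0.098, -0.029, 0.451], [-0.102, -0.958, -0.269, 0.087], [-0.002, 0.271, -0.963, 0.503], [0.0, 0.0, 0.0, 1.0]]
0.15 305 ymax -0.431 zmax 0.412
0.2 1924 ymax -0.428 zmax 0.451
0.25 2054 ymax -0.426 zmax 0.461
0.3 2053 ymax -0.426 zmax 0.46
0.35 2093 ymax -0.427 zmax 0.461
0.4 2019 ymax -0.426 zmax 0.462
0.45 2241 ymax -0.432 zmax 0.46
0.5 1653 ymax -0.585 zmax 0.46
0.55 1796 ymax -0.475 zmax 0.453
0.6 1916 ymax -0.457 zmax 0.453
0.65 1806 ymax -0.451 zmax 0.451
0.7 1662 ymax -0.587 zmax 0.45
```

View pics/wrist1.png

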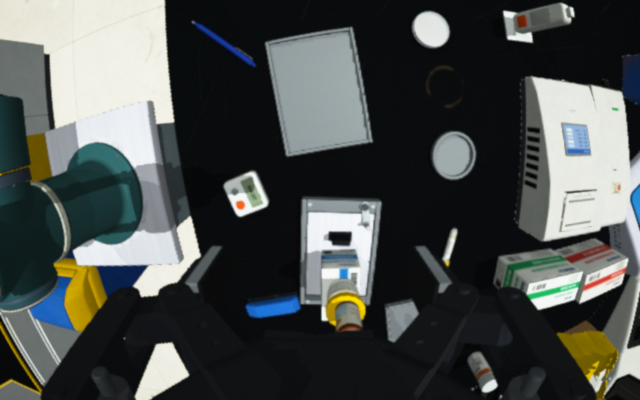

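The wrist view shows the rest tray (318,90), cup ring (453,155), frame (340,250), tab (366,212), grip block (340,238), and the lid and dropper at (348,310). I'll cross the vertical planes from scene and side for the pile, and cast wrist rays for the fixtures.

```bash
cat >> m.py <<'E'
import h
def wray(uv,c):
    K=c["camera_matrix"];W=np.linalg.inv(c["camera_from_world"]); x=(np.atleast_2d(np.float64(uv))-K[:2,2])/K[0,0]
    t=np.linalg.norm(x,axis=1,keepdims=True); r=np.c_[x/np.maximum(t,1e-9)*np.sin(t),np.cos(t)]
    return W[:3,3],r@W[:3,:3].T
_r=h.ray
def ray2(n,uv): return wray(uv,camera_info("wrist")) if n=="wrist" else _r(n,uv)
h.ray=ray2; ray=ray2
def wcloud(d):
    v,u=np.mgrid[:400,:640]; o,r=ray2("wrist",np.c_[u.ravel(),v.ravel()])
    ax=np.linalg.inv(camera_info("wrist")["camera_from_world"])[:3,2]
    return (o+r*(d.reshape(-1,1)/np.maximum((r@ax)[:,None],.05))).reshape(400,640,3)
def planes(zr,c0,r=.06,k=0,vis=None):
    # crossing of vertical planes through the mean pixel of a body of revolution
    A=[];b=[]
    for n in("side","scene"):
        im,d=load(n,k);P=cloud(n,d);m=box(P,*c0,r,*zr);v,u=np.nonzero(m)
        us=[(u[v==j].min()+u[v==j].max())/2 for j in set(v)]; 
        o,q=_r(n,[[np.median(us),np.median(v)]]); nn=np.array([q[0,1],-q[0,0]]); nn/=np.linalg.norm(nn); A.append(nn);b.append(nn@o[:2])
    return np.linalg.solve(A,b).round(4)
E
python3 - <<'E'
from m import *
for nm,z in [("body",(.17,.22)),("bulb",(.23,.27)),("lid",(.138,.153)),("cup",(.1,.13))]: print(nm,planes(z,(.461,-.173)))
im,d=load("wrist",1);P=wcloud(d);g=im.max(2)>55
print("floor z check",P[90,318].round(3),P[155,453].round(3))
for nm,cx,cy,r,h_,angs in [("cring",.675,0,.065,.012,[0,40]),("rest",.452,.125,.14,.012,[2,4,6])]:
    m=box(P,cx,cy,r,-.015,.035)&g
    k,lab,st,_=cv2.connectedComponentsWithStats(m.astype(np.uint8)); i=1+st[1:,4].argmax()
    c=max(cv2.findContours((lab==i).astype(np.uint8),0,1)[0],key=cv2.contourArea)[:,0]
    for a in angs: print(nm,a,*sup("wrist",c,h_,np.radians(a)))
E
```

```text
body [ 0.4619 -0.1764]
bulb [ 0.463  -0.1736]
lid [ 0.4606 -0.1814]
cup [ 0.459  -0.1829]
floor z check [0.454 0.126 0.005] [0.676 0.003 0.004]
cring 0 [0.6768 0.0032] [0.0791 0.083 ]
cring 40 [0.6767 0.0028] [0.0834 0.0817]
rest 2 [0.4544 0.1249] [0.1498 0.1975]
rest 4 [0.4546 0.125 ] [0.1441 0.1934]
rest 6 [0.4543 0.1249] [0.1485 0.1966]
```

Request:
{"fn": "arm_command", "kwargs": {
  "steps": [
    [0.095, -0.96, 0, 0, 1],
    [0.095, -0.96, 0, 0, 1],
    [0.095, -0.96, 0, 0, 1],
    [0.095, -0.96, 0, 0, 1],
    [0.095, -0.96, 0, 0, 1],
    [0.095, -0.96, -0.2, 0, 1],
    [0.095, -0.96, -0.4, 0, 1],
    [0.095, -0.96, -0.6, 0, 1],
    [0.095, -0.96, -0.75, 0, 1],
    [0.095, -0.96, -0.75, 0, 1]
  ]
}}

```text
clock: 3.52
ee_pos: [0.4605, -0.1713, 0.1871]
orientation: [-2.324, -2.105, 0.003]
ft_force: [-0.9, 0.4, -0.8]
gripper_width: 0.998
gripper_force: 0.0
```

Run:
```python
from h import *
a,_=shot("scene",2);b,_=shot("side",2)
z=lambda i,x,y,w,h,s:cv2.resize(i[y:y+h,x:x+w],None,fx=s,fy=s,interpolation=cv2.INTER_CUBIC)
cv2.imwrite("pics/c2.png",np.hstack([z(a,285,140,100,140,4),z(b,320,100,100,140,4)])[...,::-1])
```

```text
(no output)
```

View pics/c2.png

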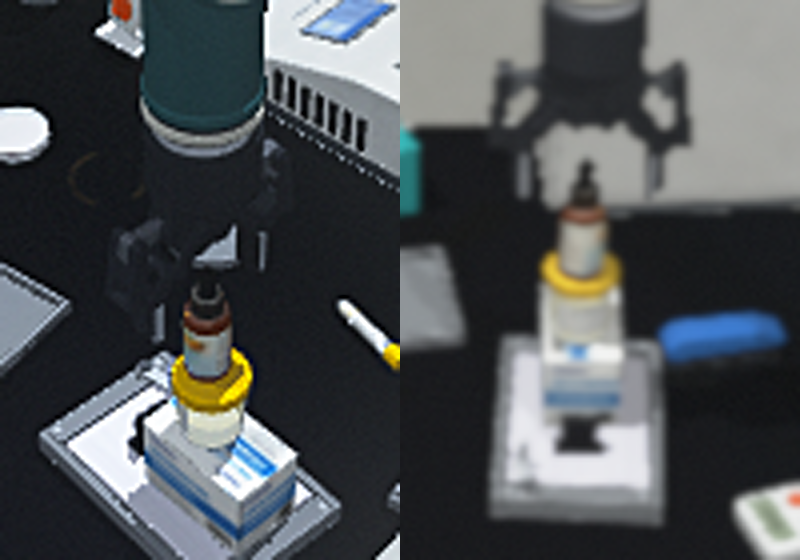

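Run:
```python
from m import *
print(env.get_obs()["ee_pos"])
for n in("scene","side"):
    im,d=load(n,2);P=cloud(n,d)
    for nm,x0,x1 in[("L",.39,.437),("R",.487,.53),("mid",.44,.485)]:
        m=(P[...,0]>x0)&(P[...,0]<x1)&(abs(P[...,1]+.172)<.04)&(P[...,2]>.16)&(P[...,2]<.35); q=P[m]
        if len(q): print(n,nm,len(q),"zmin",np.sort(q[:,2])[:3].round(3),q[q[:,2].argmin()].round(3), "x",q[:,0].min().round(3),q[:,0].max().round(3))
```

```text
[ 0.46306294 -0.1732633   0.19072297]
scene L 482 zmin [0.224 0.226 0.226] [ 0.412 -0.172  0.224] x 0.39 0.437
scene R 241 zmin [0.222 0.225 0.226] [ 0.504 -0.175  0.222] x 0.487 0.53
scene mid 382 zmin [0.16  0.16  0.161] [ 0.449 -0.186  0.16 ] x 0.44 0.485
side L 320 zmin [0.228 0.23  0.231] [ 0.415 -0.159  0.228] x 0.39 0.436
side R 315 zmin [0.229 0.233 0.235] [ 0.506 -0.169  0.229] x 0.487 0.53
side mid 493 zmin [0.16  0.162 0.162] [ 0.46 -0.16  0.16] x 0.44 0.485
```

The finger tips read z≈.226 in both depth views while the TCP is at .19, so they sit higher than I assumed. I'll check the palm clearance above the bulb before going lower.

Run:
```python
from m import *
for n in("scene","side"):
    im,d=load(n,2);P=cloud(n,d)
    m=(abs(P[...,0]-.462)<.012)&(abs(P[...,1]+.172)<.05)&(P[...,2]>.2)&(P[...,2]<.36); q=P[m][:,2]
    print(n,np.histogram(q,np.arange(.2,.361,.01)))
o=env.get_obs();print(o["ee_pos"],o["joint_pos"])
```

```text
scene (array([22, 31, 37, 17, 14,  7,  0,  0, 11, 10, 13,  7,  0,  1, 19, 16]), array([0.2 , 0.21, 0.22, 0.23, 0.24, 0.25, 0.26, 0.27, 0.28, 0.29, 0.3 ,
       0.31, 0.32, 0.33, 0.34, 0.35, 0.36]))
side (array([23, 29, 29, 19, 16,  5,  0,  0,  8, 27, 24, 28, 21,  1, 23, 27]), array([0.2 , 0.21, 0.22, 0.23, 0.24, 0.25, 0.26, 0.27, 0.28, 0.29, 0.3 ,
       0.31, 0.32, 0.33, 0.34, 0.35, 0.36]))
[ 0.46306294 -0.1732633   0.19072297] [-4.08748580e-01 -6.89757180e-02  2.00315877e+00  4.63460569e-04
  1.20648969e+00 -3.08835446e-01]
```

Request:
{"fn": "arm_command", "kwargs": {
  "steps": [
    [0, 0, -0.05, 0, 1],
    [0, 0, -0.1, 0, 1],
    [0, 0, -0.1, 0, -0.3],
    [0, 0, -0.1, 0, -1],
    [0, 0, -0.1, 0, -1],
    [0, 0, -0.1, 0, -1],
    [0, 0, -0.1, 0, -1]
  ]
}}

```text
clock: 4.5
ee_pos: [0.4628, -0.175, 0.1703]
orientation: [2.332, 2.104, 0.001]
ft_force: [0.1, -0.2, 3.3]
gripper_width: 0.352
gripper_force: 59.7
```

Request:
{"fn": "arm_command", "kwargs": {
  "steps": [
    [0, 0, 0.1, 0, -1],
    [0, 0, 0.25, 0, -1],
    [0, 0, 0.4, 0, -1],
    [0, 0.1, 0.5, 0, -1],
    [0, 0.3, 0.5, 0, -1],
    [0, 0.5, 0.5, 0, -1],
    [0, 0.7, 0.5, 0, -1],
    [0, 0.85, 0.5, 0, -1],
    [0, 0.9, 0.5, 0, -1],
    [0, 0.9, 0.5, 0, -1]
  ]
}}

```text
clock: 5.75
ee_pos: [0.4621, 0.0053, 0.2693]
orientation: [-2.331, -2.106, 0.001]
ft_force: [-0.3, 0.5, -0.6]
gripper_width: 0.352
gripper_force: 59.5
```

Run:
```python
from m import *
o=env.get_obs();e=o["ee_pos"];print(e,o["gripper_width"],o["gripper_force"])
shot("scene",3);shot("side",3)
for z in [(.13,.19),]:
    zz=(e[2]-.017,e[2]+.015); print("lower body",planes(zz,e[:2],.05,3))
for n in("scene","side"):
    im,d=load(n,3);P=cloud(n,d);m=box(P,*e[:2],.04,.1,.5);q=P[m];print(n,np.sort(q[:,2])[:4])
print("cup/lid",planes((.138,.153),(.461,-.18),.06,3))
```

```text
[0.46205997 0.00531697 0.26933232] 0.3519040901234129 59.51893223449588
lower body [0.4615 0.0054]
scene [0.24883204 0.2511224  0.25195389 0.2530027 ]
side [0.25146271 0.2520655  0.25296844 0.25384793]
cup/lid [ 0.4679 -0.1752]
```

Request:
{"fn": "arm_command", "kwargs": {
  "steps": [
    [0.03, 0.2, 0, 0, -1],
    [0.08, 0.4, 0, 0, -1],
    [0.12, 0.6, 0, 0, -1],
    [0.16, 0.8, 0, 0, -1],
    [0.17, 0.9, 0, 0, -1],
    [0.17, 0.9, 0, 0, -1]
  ]
}}

```text
clock: 6.6
ee_pos: [0.4964, 0.1852, 0.2693]
orientation: [2.331, 2.106, -0.002]
ft_force: [-0.7, -0.8, -1.6]
gripper_width: 0.353
gripper_force: 59.5
```

Request:
{"fn": "arm_command", "kwargs": {
  "steps": [
    [0.03, 0.2, 0, 0, -1],
    [0.08, 0.4, 0, 0, -1],
    [0.12, 0.6, 0, 0, -1],
    [0.16, 0.8, 0, 0, -1],
    [0.17, 0.9, 0, 0, -1],
    [0.17, 0.9, -0.2, 0, -1],
    [0.17, 0.9, -0.4, 0, -1],
    [0.17, 0.9, -0.6, 0, -1],
    [0.17, 0.9, -0.8, 0, -1],
    [0.17, 0.9, -0.8, 0, -1]
  ]
}}

```text
clock: 7.85
ee_pos: [0.5274, 0.3616, 0.1054]
orientation: [-2.333, -2.103, 0.015]
ft_force: [-0.1, -0.2, -0.9]
gripper_width: 0.349
gripper_force: 59.5
```

Run:
```python
from m import *
o=env.get_obs();e=o["ee_pos"];print(e)
a,_=shot("scene",4);b,_=shot("side",4)
z=lambda i,x,y,w,h,s:cv2.resize(i[y:y+h,x:x+w],None,fx=s,fy=s,interpolation=cv2.INTER_CUBIC)
cv2.imwrite("pics/c4.png",np.hstack([z(a,190,90,100,110,4),z(b,310,260,100,110,4)])[...,::-1])
print("lower body",planes((e[2]-.015,e[2]+.015),e[:2],.05,4))
```

```text
[0.52739117 0.36161405 0.10542474]
lower body [0.5288 0.3639]
```

View pics/c4.png

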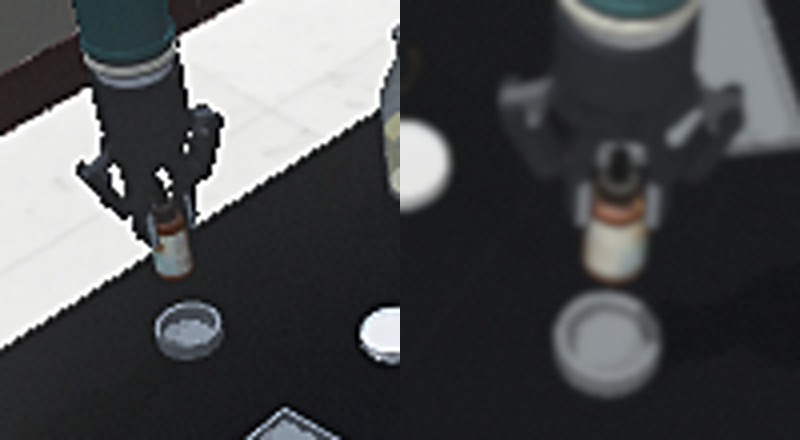

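The bottle is held upright right above the ring. Lowering.

Request:
{"fn": "arm_command", "kwargs": {
  "steps": [
    [0, 0, -0.1, 0, -1],
    [0, 0, -0.2, 0, -1],
    [0, 0, -0.3, 0, -1],
    [0, 0, -0.37, 0, -1],
    [0, 0, -0.4, 0, -1],
    [0, 0, -0.42, 0, -1],
    [0, 0, -0.43, 0, -1],
    [0, 0, -0.43, 0, -1]
  ]
}}

```text
clock: 8.95
ee_pos: [0.5306, 0.3654, 0.0241]
orientation: [2.332, 2.105, 0.001]
ft_force: [-0.6, 0.8, -0.2]
gripper_width: 0.353
gripper_force: 59.6
```

Request:
{"fn": "arm_command", "kwargs": {
  "steps": [
    [0, 0, -0.01, 0, -1],
    [0, 0, -0.01, 0, -1]
  ]
}}

```text
clock: 9.2
ee_pos: [0.531, 0.3657, 0.0233]
orientation: [2.332, 2.104, 0.003]
ft_force: [-0.6, -0.9, 4.8]
gripper_width: 0.352
gripper_force: 60.1
```

Request:
{"fn": "arm_command", "kwargs": {
  "steps": [
    [0, 0, 0, 0, -0.1],
    [0, 0, 0, 0, -0.1],
    [0, 0, 0, 0, -0.1],
    [0, 0, 0, 0, 0.2],
    [0, 0, 0.3, 0, 0.4],
    [0, 0, 0.6, 0, 1],
    [0, 0, 1, 0, 1],
    [0, 0, 1, 0, 1]
  ]
}}

```text
clock: 10.2
ee_pos: [0.5329, 0.3669, 0.2282]
orientation: [2.331, 2.104, 0.015]
ft_force: [0.6, 0.2, 0.1]
gripper_width: 1.002
gripper_force: 0.0
```

Run:
```python
from m import *
o=env.get_obs();print(o["ee_pos"])
shot("scene",5);shot("side",5)
print("bottle",planes((.03,.07),(.53,.364),.05,5),planes((.085,.11),(.53,.364),.05,5))
for n in("scene","side"):
    im,d=load(n,5);P=cloud(n,d);q=P[box(P,.53,.364,.05,.05,.13)];print(n,"top",np.sort(q[:,2])[-3:])
for nm,z in [("lid",(.138,.149)),("cup",(.1,.13))]:print(nm,planes(z,(.461,-.178),.05,5))
for n in("scene","side"):
    im,d=load(n,5);P=cloud(n,d)
    q=P[box(P,.46,-.18,.05,.1,.16)];print(n,q.min(0).round(3),q.max(0).round(3))
    q=P[box(P,.46,-.18,.05,.1,.16)&(P[...,2]>.147)];print(n,len(q),q.min(0).round(3),q.max(0).round(3))
    q=P[box(P,.46,-.16,.1,.084,.094)].astype(np.float32)
    print(n,"carton top",len(q),[np.round(x,3) for x in cv2.minAreaRect(np.ascontiguousarray(q[:,:2]))])
```

```text
[0.53290489 0.36692996 0.22824538]
bottle [0.5299 0.3631] [0.5312 0.3645]
scene top [0.10355506 0.1039489  0.10649573]
side top [0.10702257 0.10802425 0.10894007]
lid [nan nan]
cup [nan nan]
scene [ 0.431 -0.21   0.1  ] [ 0.489 -0.152  0.157]
scene 249 [ 0.432 -0.21   0.147] [ 0.489 -0.152  0.157]
scene carton top 392 [array([ 0.456, -0.192]), array([0.103, 0.064]), np.float64(86.423)]
  return _methods._mean(a, axis=axis, dtype=dtype,
  ret = ret.dtype.type(ret / rcount)
Traceback (most recent call last):
ValueError: zero-size array to reduction operation minimum which has no identity
```

Bottle stands at (.530,.364) with its top at ~.106, so it is in the ring. Next the cup at about (.461,-.180), going back in stages.

Request:
{"fn": "arm_command", "kwargs": {
  "steps": [
    [0, -0.25, 0.1, 0, 1],
    [-0.05, -0.5, 0.1, 0, 1],
    [-0.1, -0.75, 0.1, 0, 1],
    [-0.15, -1, 0.1, 0, 1],
    [-0.15, -1, 0.1, 0, 1]
  ]
}}

```text
clock: 10.92
ee_pos: [0.498, 0.1621, 0.2385]
orientation: [-2.335, -2.099, 0.008]
ft_force: [0.1, 1.0, 0.5]
gripper_width: 1.0
gripper_force: 0.0
```

Request:
{"fn": "arm_command", "kwargs": {
  "steps": [
    [0, -0.25, 0, 0, 1],
    [-0.05, -0.5, 0, 0, 1],
    [-0.1, -0.75, 0, 0, 1],
    [-0.15, -0.9, 0, 0, 1],
    [-0.15, -0.9, 0, 0, 1]
  ]
}}

```text
clock: 11.55
ee_pos: [0.4692, -0.0156, 0.2396]
orientation: [-2.333, -2.1, 0.003]
ft_force: [-0.5, 0.3, -0.6]
gripper_width: 1.003
gripper_force: 0.0
```

Run:
```python
from m import *
o=env.get_obs();e=o["ee_pos"];print(e)
shot("scene",6);shot("side",6);im,d=shot("wrist",6)
for nm,z in [("lid",(.138,.149)),("cup",(.1,.13)),("bottle",(.03,.07))]:print(nm,planes(z,(.461,-.178) if nm!="bottle" else (.53,.364),.05,6))
for n in("side",):
    im,d=load(n,6);P=cloud(n,d)
    q=P[box(P,.46,-.18,.05,.147,.16)];print(n,len(q),q.min(0).round(3),q.max(0).round(3))
```

```text
[ 0.46923    -0.01556754  0.23963726]
lid [ 0.4594 -0.1825]
cup [ 0.4588 -0.1831]
bottle [0.5299 0.3631]
side 171 [ 0.435 -0.204  0.147] [ 0.488 -0.149  0.159]
```

View pics/wrist6.png

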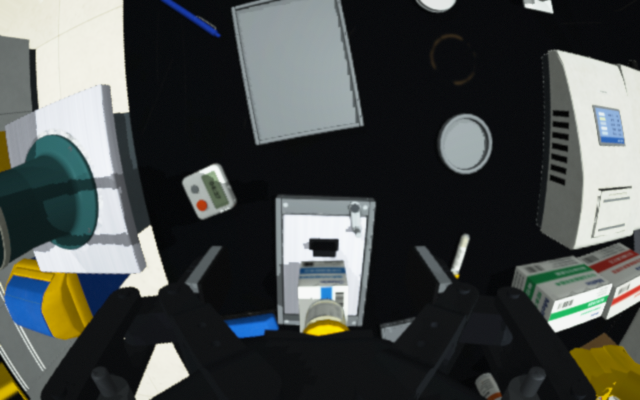

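The wrist view shows the frame top at y≈200, the tab (354,215), block (322,245) and cup lid (325,325). The path is clear. Going to the cup.

Request:
{"fn": "arm_command", "kwargs": {
  "steps": [
    [0, -0.25, 0, 0, 1],
    [-0.02, -0.5, 0, 0, 1],
    [-0.045, -0.75, 0, 0, 1],
    [-0.045, -0.82, 0, 0, 1],
    [-0.045, -0.82, 0, 0, 1],
    [-0.045, -0.82, -0.2, 0, 1],
    [-0.045, -0.82, -0.4, 0, 1],
    [-0.045, -0.82, -0.6, 0, 1],
    [-0.045, -0.82, -0.74, 0, 1],
    [-0.045, -0.82, -0.74, 0, 1]
  ]
}}

```text
clock: 12.95
ee_pos: [0.4593, -0.1759, 0.091]
orientation: [-2.326, -2.103, 0.003]
ft_force: [-0.4, 0.6, 0.3]
gripper_width: 1.001
gripper_force: 0.0
```

Request:
{"fn": "arm_command", "kwargs": {
  "steps": [
    [0, 0, 0, 0, 1],
    [0, 0, 0, 0, -1],
    [0, 0, 0, 0, -1],
    [0, 0, 0, 0, -1],
    [0, 0, 0, 0, -1],
    [0, 0, 0, 0, -1]
  ]
}}

```text
clock: 13.7
ee_pos: [0.4626, -0.1793, 0.0958]
orientation: [2.331, 2.102, 0.003]
ft_force: [-0.5, 1.2, 5.4]
gripper_width: 0.625
gripper_force: 62.4
```

Request:
{"fn": "arm_command", "kwargs": {
  "steps": [
    [0, 0, 0.1, 0, -1],
    [0, 0, 0.25, 0, -1],
    [0, 0, 0.4, 0, -1],
    [0.2, 0.15, 0.4, 0, -1],
    [0.4, 0.3, 0.4, 0, -1],
    [0.6, 0.5, 0.4, 0, -1],
    [0.8, 0.7, 0.4, 0, -1],
    [1, 0.9, 0.4, 0, -1],
    [1, 0.9, 0.4, 0, -1],
    [1, 0.9, 0.4, 0, -1]
  ]
}}

```text
clock: 14.95
ee_pos: [0.6609, 0.001, 0.1736]
orientation: [-2.332, -2.105, 0.001]
ft_force: [0.4, 0.3, -0.7]
gripper_width: 0.626
gripper_force: 63.2
```

Run:
```python
from m import *
o=env.get_obs();e=o["ee_pos"];print(e)
a,_=shot("scene",7);b,_=shot("side",7)
z=lambda i,x,y,w,h,s:cv2.resize(i[y:y+h,x:x+w],None,fx=s,fy=s,interpolation=cv2.INTER_CUBIC)
cv2.imwrite("pics/c7.png",np.hstack([z(a,290,110,110,190,3.2),z(b,250,120,130,190,3.2)])[...,::-1])
for n in("scene","side"):
    im,d=load(n,7);P=cloud(n,d);hsv=cv2.cvtColor(im,cv2.COLOR_RGB2HSV)
    m=box(P,*e[:2],.04,.05,.3);print(n,"low",np.sort(P[m][:,2])[:4].round(3))
zz=np.sort(P[m][:,2])[2];print("cup base body",planes((zz,zz+.025),e[:2],.04,7))
```

```text
[0.6608582  0.00104136 0.17357604]
scene low [0.169 0.169 0.169 0.169]
side low [0.169 0.17  0.171 0.171]
cup base body [ 0.6593 -0.0034]
```

View pics/c7.png

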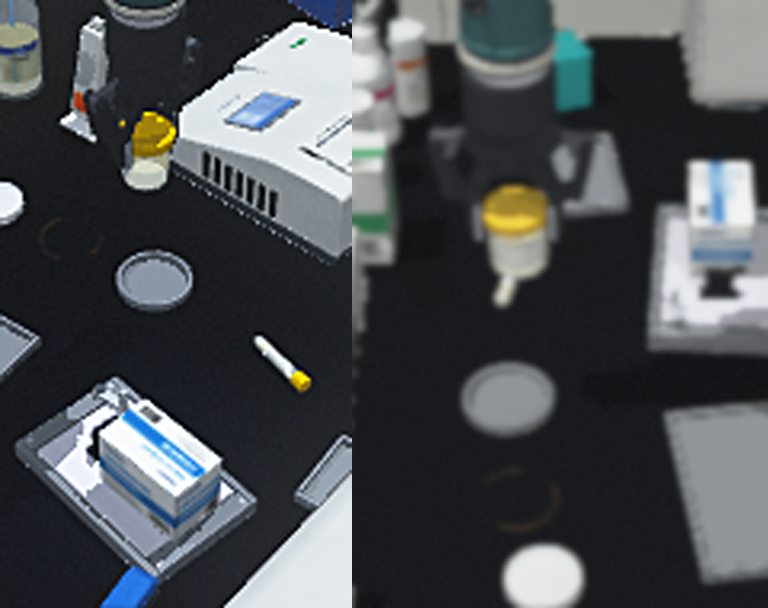

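The cup is held upright, with its base at .169. Moving the last 17 mm and lowering.

Request:
{"fn": "arm_command", "kwargs": {
  "steps": [
    [0.085, 0.015, 0, 0, -1],
    [0.085, 0.015, -0.15, 0, -1],
    [0.085, 0.015, -0.3, 0, -1],
    [0.085, 0.015, -0.45, 0, -1],
    [0.085, 0.015, -0.6, 0, -1],
    [0.085, 0.015, -0.7, 0, -1],
    [0.085, 0.015, -0.76, 0, -1],
    [0.085, 0.015, -0.8, 0, -1],
    [0.085, 0.015, -0.82, 0, -1],
    [0.085, 0.015, -0.82, 0, -1]
  ]
}}

```text
clock: 16.3
ee_pos: [0.679, 0.0042, 0.0105]
orientation: [2.332, 2.104, 0.002]
ft_force: [-0.3, 0.3, -1.0]
gripper_width: 0.628
gripper_force: 63.2
```

Request:
{"fn": "arm_command", "kwargs": {
  "steps": [
    [0, 0, -0.01, 0, -1],
    [0, 0, -0.015, 0, -1],
    [0, 0, -0.015, 0, -1]
  ]
}}

```text
clock: 16.68
ee_pos: [0.6793, 0.0044, 0.0099]
orientation: [2.331, 2.104, 0.002]
ft_force: [-5.1, -0.0, 10.1]
gripper_width: 0.623
gripper_force: 64.0
```

Contact with the floor (10 N). Releasing and rising.

Request:
{"fn": "arm_command", "kwargs": {
  "steps": [
    [0, 0, 0, 0, 0.4],
    [0, 0, 0, 0, 0.6],
    [0, 0, 0, 0, 1],
    [0, 0, 0, 0, 1],
    [0, 0, 0.3, 0, 1],
    [0, 0, 0.6, 0, 1],
    [0, 0, 1, 0, 1],
    [0, 0, 1, 0, 1]
  ]
}}

```text
clock: 17.68
ee_pos: [0.6816, 0.0041, 0.2134]
orientation: [2.327, 2.1, 0.011]
ft_force: [-0.2, -0.2, 0.2]
gripper_width: 0.995
gripper_force: 0.0
```

Run:
```python
from m import *
o=env.get_obs();e=o["ee_pos"];print(e)
shot("scene",8);shot("side",8);im,dw=shot("wrist",8)
print("cup",planes((.02,.045),(.676,.002),.05,8),"lid",planes((.052,.063),(.676,.002),.05,8),"bottle",planes((.03,.07),(.53,.364),.05,8))
for n in("scene","side"):
    im,d=load(n,8);P=cloud(n,d)
    q=P[box(P,.676,.002,.05,.05,.08)];print(n,"lid",q.min(0).round(3),q.max(0).round(3))
    q=P[box(P,.46,-.18,.1,.085,.096)].astype(np.float32)
    print(n,"carton top",len(q),q[:,2].max(),[np.round(x,3) for x in cv2.minAreaRect(np.ascontiguousarray(q[:,:2]))])
P=wcloud(dw)
q=P[box(P,.593,-.343,.1,-.01,.03)];print(len(q))
```

```text
[0.68156304 0.00408942 0.21341402]
cup [0.6783 0.0037] lid [0.6787 0.0042] bottle [0.5299 0.3631]
scene lid [ 0.647 -0.027  0.05 ] [0.706 0.029 0.072]
scene carton top 607 0.095948 [array([ 0.456, -0.192]), array([0.104, 0.065]), np.float64(85.977)]
side lid [ 0.65  -0.028  0.05 ] [0.705 0.033 0.072]
side carton top 371 0.09587464 [array([ 0.457, -0.191]), array([0.112, 0.06 ]), np.float64(84.053)]
157
```

View pics/scene8.png

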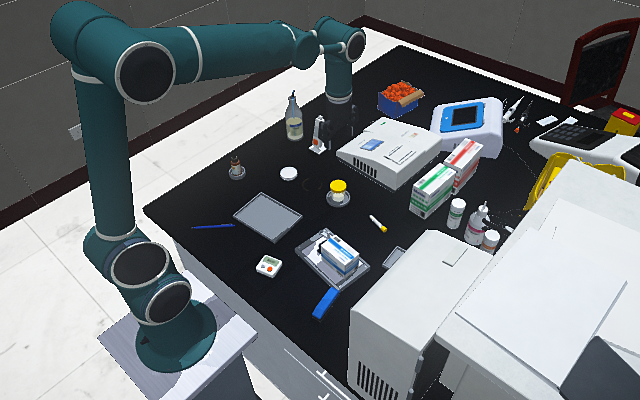

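The bottle (237,168) and cup (338,190) stand in their rings. The carton (340,252) remains on the plate. Its centre is (.4565,-.1915) with the short side at about -5°, which matches the gripper yaw.

Request:
{"fn": "arm_command", "kwargs": {
  "steps": [
    [-0.2, -0.2, 0, 0, 1],
    [-0.4, -0.4, 0, 0, 1],
    [-0.6, -0.6, 0, 0, 1],
    [-0.8, -0.8, 0, 0, 1],
    [-1, -0.98, 0, 0, 1],
    [-1, -0.98, 0, 0, 1]
  ]
}}

```text
clock: 18.58
ee_pos: [0.474, -0.1928, 0.2031]
orientation: [-2.333, -2.096, 0.005]
ft_force: [0.2, -0.0, 0.3]
gripper_width: 0.994
gripper_force: 0.0
```

Request:
{"fn": "arm_command", "kwargs": {
  "steps": [
    [-0.125, 0, 0, 0, 1],
    [-0.125, 0, -0.2, 0, 1],
    [-0.125, 0, -0.4, 0, 1],
    [-0.125, 0, -0.6, 0, 1],
    [-0.125, 0, -0.75, 0, 1],
    [-0.125, 0, -0.88, 0, 1],
    [-0.125, 0, -0.97, 0, 1],
    [-0.125, 0, -0.97, 0, 1],
    [-0.125, 0, -0.97, 0, 1]
  ]
}}

```text
clock: 19.7
ee_pos: [0.4532, -0.1912, 0.0122]
orientation: [-2.331, -2.104, 0.0]
ft_force: [1.3, -0.3, 0.2]
gripper_width: 1.002
gripper_force: 0.0
```

Request:
{"fn": "arm_command", "kwargs": {
  "steps": [
    [0.015, 0, 0.02, 0, 1],
    [0.015, 0, 0.02, 0, -1],
    [0.015, 0, 0.02, 0, -1],
    [0.015, 0, 0.02, 0, -1],
    [0.015, 0, 0.02, 0, -1],
    [0.015, 0, 0.02, 0, -1]
  ]
}}

```text
clock: 20.45
ee_pos: [0.4577, -0.1925, 0.0181]
orientation: [2.33, 2.103, 0.002]
ft_force: [0.1, 0.1, 6.0]
gripper_width: 0.728
gripper_force: 66.0
```

Request:
{"fn": "arm_command", "kwargs": {
  "steps": [
    [0, 0, 0.1, 0, -1],
    [0, 0, 0.25, 0, -1],
    [0, 0, 0.4, 0, -1],
    [0, 0, 0.5, 0, -1],
    [0, 0, 0.5, 0, -1],
    [0, 0, 0.5, 0, -1]
  ]
}}

```text
clock: 21.2
ee_pos: [0.4553, -0.1914, 0.1155]
orientation: [-2.331, -2.103, 0.001]
ft_force: [-0.3, -0.1, -3.0]
gripper_width: 0.724
gripper_force: 65.7
```

Run:
```python
from m import *
o=env.get_obs();e=o["ee_pos"];print(e,o["joint_pos"].round(2))
a,_=shot("scene",9);b,_=shot("side",9)
z=lambda i,x,y,w,h,s:cv2.resize(i[y:y+h,x:x+w],None,fx=s,fy=s,interpolation=cv2.INTER_CUBIC)
cv2.imwrite("pics/c9.png",np.hstack([z(a,290,150,120,150,3.2),z(b,290,100,120,150,3.2)])[...,::-1])
for n in("scene","side"):
    im,d=load(n,9);P=cloud(n,d);m=box(P,e[0],e[1],.08,e[2]-.03,e[2]+.03);q=P[m];print(n,q.min(0).round(3),q.max(0).round(3))
    m=(P[...,2]>.004)&(P[...,2]<.02)&(abs(P[...,0]-.59)<.08)&(abs(P[...,1]+.34)<.09)
    q=P[m].astype(np.float32); print(n,"tray",len(q),[np.round(x,3) for x in cv2.minAreaRect(np.ascontiguousarray(q[:,:2]))])
```

```text
[ 0.45529418 -0.191385    0.11551275] [-0.45  0.    2.08 -0.    1.06 -0.35]
scene [ 0.418 -0.244  0.115] [ 0.477 -0.142  0.145]
scene tray 242 [array([ 0.59, -0.28]), array([0.06 , 0.159]), np.float64(89.886)]
side [ 0.429 -0.149  0.118] [ 0.488 -0.133  0.145]
side tray 737 [array([ 0.59, -0.34]), array([0.159, 0.179]), np.float64(0.018)]
```

View pics/c9.png

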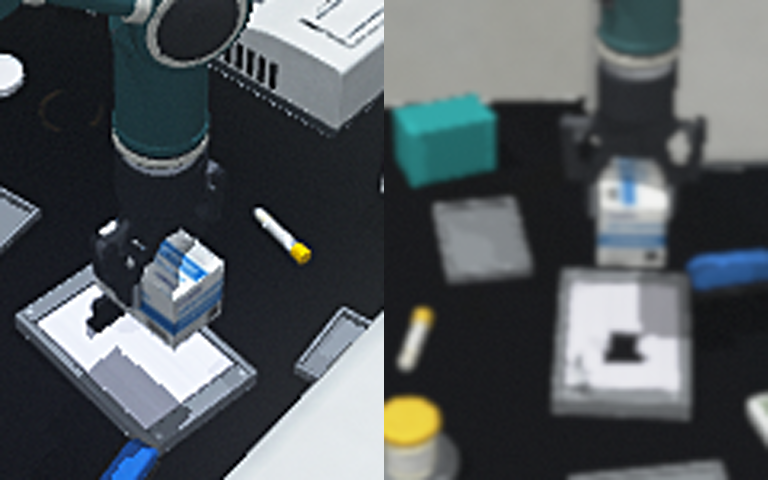

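Carton is gripped level with its base at ~.117. Moving over the small tray with +10.5° of turn, stopping above it to check.

Request:
{"fn": "arm_command", "kwargs": {
  "steps": [
    [0.15, -0.15, 0, 0.02, -1],
    [0.3, -0.3, 0, 0.04, -1],
    [0.45, -0.45, 0, 0.06, -1],
    [0.6, -0.6, 0, 0.0875, -1],
    [0.69, -0.745, 0, 0.0875, -1],
    [0.69, -0.745, -0.1, 0.0875, -1],
    [0.69, -0.745, -0.25, 0.0875, -1],
    [0.69, -0.745, -0.35, 0.0875, -1],
    [0.69, -0.745, -0.4, 0.0875, -1],
    [0.69, -0.745, -0.4, 0.0875, -1]
  ]
}}

```text
clock: 22.55
ee_pos: [0.5934, -0.3401, 0.0355]
orientation: [-2.128, -2.308, 0.001]
ft_force: [0.9, -0.1, -1.6]
gripper_width: 0.732
gripper_force: 65.8
```

Run:
```python
from m import *
o=env.get_obs();e=o["ee_pos"];print(e,o["orientation"],o["joint_pos"].round(2))
a,_=shot("scene",10);b,_=shot("side",10);w,_=shot("wrist",10)
z=lambda i,x,y,ww,h,s:cv2.resize(i[y:y+h,x:x+ww],None,fx=s,fy=s,interpolation=cv2.INTER_CUBIC)
cv2.imwrite("pics/c10.png",np.hstack([z(b,275,90,90,120,4.4),z(w,180,180,280,220,2.4)[:528,:400]])[...,::-1])
for n in("scene","side"):
    im,d=load(n,10);P=cloud(n,d);m=box(P,e[0],e[1],.07,.03,.1);q=P[m];print(n,len(q),q.min(0).round(3),q.max(0).round(3))
```

```text
[ 0.59344828 -0.34005049  0.03549311] [-2.12836947e+00 -2.30781045e+00  6.08748875e-04] [-0.56  0.43  1.73  0.    0.99 -0.64]
scene 109 [ 0.555 -0.329  0.038] [ 0.563 -0.292  0.1  ]
side 321 [ 0.551 -0.345  0.039] [ 0.639 -0.281  0.1  ]
```

View pics/c10.png

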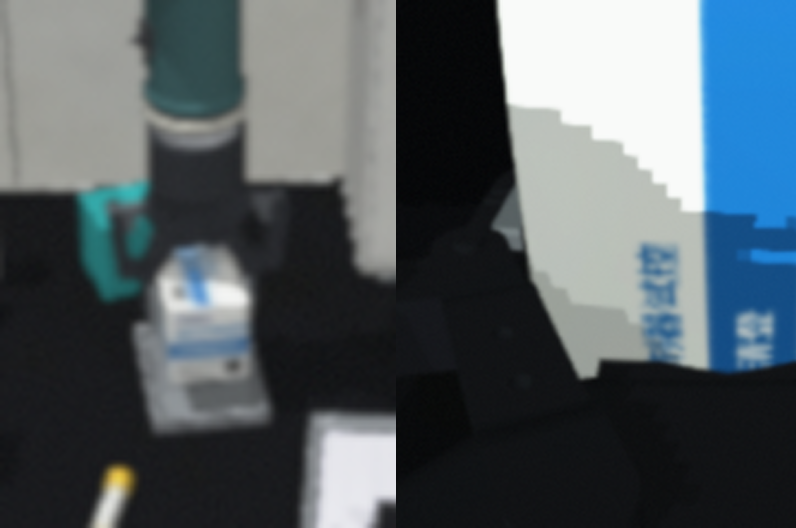

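The carton sits above the tray and parallel to it. Lowering gently.

Request:
{"fn": "arm_command", "kwargs": {
  "steps": [
    [0, 0, -0.05, 0, -1],
    [0, 0, -0.1, 0, -1],
    [0, 0, -0.13, 0, -1],
    [0, 0, -0.15, 0, -1],
    [0, 0, -0.15, 0, -1],
    [0, 0, -0.16, 0, -1],
    [0, 0, -0.16, 0, -1]
  ]
}}

```text
clock: 23.58
ee_pos: [0.5944, -0.3409, 0.0048]
orientation: [2.13, 2.309, 0.0]
ft_force: [0.8, -0.1, -1.5]
gripper_width: 0.73
gripper_force: 65.8
```

Request:
{"fn": "arm_command", "kwargs": {
  "steps": [
    [0, 0, -0.01, 0, -1],
    [0, 0, -0.01, 0, -1]
  ]
}}

```text
clock: 23.82
ee_pos: [0.5947, -0.3411, 0.0032]
orientation: [2.129, 2.308, 0.0]
ft_force: [-0.6, -0.6, 0.7]
gripper_width: 0.73
gripper_force: 65.8
```

Request:
{"fn": "arm_command", "kwargs": {
  "steps": [
    [0, 0, -0.004, 0, 0.55],
    [0, 0, -0.004, 0, 0.7],
    [0, 0, -0.004, 0, 1],
    [0, 0, -0.004, 0, 1],
    [0, 0, 0.2, 0, 1],
    [0, 0, 0.5, 0, 1],
    [0, 0, 0.8, 0, 1],
    [-0.2, 0.5, 0.8, 0, 1],
    [-0.5, 1, 0.8, 0, 1],
    [-0.5, 1, 0.8, 0, 1]
  ]
}}

```text
clock: 25.08
ee_pos: [0.5108, -0.1714, 0.163]
orientation: [2.13, 2.308, 0.001]
ft_force: [0.8, 1.3, 1.1]
gripper_width: 1.0
gripper_force: 0.0
```

Request:
{"fn": "arm_command", "kwargs": {
  "steps": [
    [0, 0.3, 0, -0.0875, 1],
    [0, 0.6, 0, -0.0875, 1],
    [0, 0.75, 0, -0.0875, 1],
    [0, 0.75, 0, -0.0875, 1],
    [0, 0.75, 0, -0.0875, 1]
  ]
}}

```text
clock: 25.7
ee_pos: [0.5117, -0.0233, 0.1628]
orientation: [2.332, 2.105, -0.0]
ft_force: [-0.0, -0.0, -0.3]
gripper_width: 1.0
gripper_force: 0.0
```

Run:
```python
from m import *
o=env.get_obs();e=o["ee_pos"];print(e,o["orientation"])
a,ds=shot("scene",11);b,dd=shot("side",11);w,dw=shot("wrist",11)
for n,P in(("scene",cloud("scene",ds)),("side",cloud("side",dd)),("wrist",wcloud(dw))):
    m=box(P,.593,-.342,.08,.062,.085);q=P[m].astype(np.float32)
    if len(q)>20:print(n,"carton top",len(q),np.median(q[:,2]),[np.round(x,3) for x in cv2.minAreaRect(np.ascontiguousarray(q[:,:2]))])
cv2.imwrite("pics/c11.png",np.vstack([cv2.resize(w[140:360,160:480],None,fx=2.3,fy=2.3)])[...,::-1])
```

```text
[ 0.51168489 -0.0233275   0.16280311] [ 2.33157250e+00  2.10460249e+00 -3.46617369e-04]
scene carton top 268 0.07518844 [array([ 0.591, -0.313]), array([0.067, 0.044]), np.float64(2.78)]
side carton top 358 0.076460555 [array([ 0.595, -0.34 ]), array([0.062, 0.108]), np.float64(5.739)]
```

View pics/c11.png

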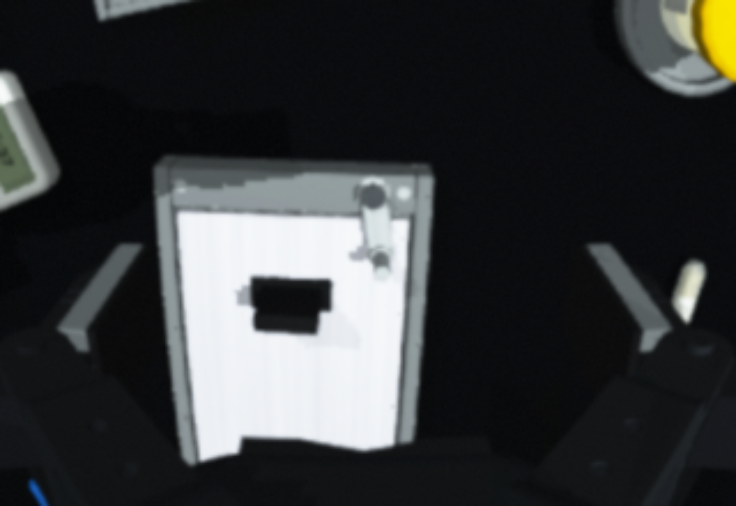

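The carton is in the tray: top z .076, centre (.595,-.340). The crop shows pin (381,258), pivot (373,193), block (291,294) and frame corners (166,163), (432,168). I'll cast these rays.

Run:
```python
from m import *
def w(x,y,z):
    o,r=ray2("wrist",[[160+x/2.3,140+y/2.3]]); return (o+r*(z-o[2])/r[:,2:])[0]
pin=w(381,253,.046);piv=w(373,193,.03);blk=w(291,294,.052);tl=w(158,166,.02);tr=w(432,168,.02)
pl=w(177,211,.02);pr=w(408,217,.02)
for n in("pin","piv","blk","tl","tr","pl","pr"):print(n,eval(n).round(4))
print("frame w",np.linalg.norm(tl-tr),"plate w",np.linalg.norm(pl-pr),"ang",np.degrees(np.arctan2(*(pr-pl)[[1,0]])),"pin-piv",np.linalg.norm((pin-piv)[:2]),"piv dir",np.degrees(np.arctan2(*(piv-pin)[[1,0]])))
im,d=load("wrist",11);P=wcloud(d)
q=P[box(P,.465,-.115,.05,.045,.06)&(im.max(2)<60)].astype(np.float32);print("block",len(q),[np.round(x,3) for x in cv2.minAreaRect(np.ascontiguousarray(q[:,:2]))])
m=(im.min(2)>150)&box(P,.46,-.15,.08,.005,.03);v,u=np.nonzero(m);pp=onz("wrist",np.c_[u,v],.02).astype(np.float32)
print("plate",[np.round(x,3) for x in cv2.minAreaRect(np.ascontiguousarray(pp[:,:2]))])
# model: angle -6
for a in(-5,-6,-7):
    t=np.radians(a);R=np.array([[np.cos(t),-np.sin(t)],[np.sin(t),np.cos(t)]])
    c=(blk[:2]-R@[0,.04]+piv[:2]-R@[.038,.094]+pin[:2]-R@[.038,.064])/3
    print(a,"cover",c.round(4),"res",(blk[:2]-R@[0,.04]-c).round(4),(piv[:2]-R@[.038,.094]-c).round(4))
```

```text
pin [ 0.5128 -0.0872  0.046 ]
piv [ 0.5118 -0.065   0.03  ]
blk [ 0.472  -0.1003  0.052 ]
tl [ 0.4132 -0.0458  0.02  ]
tr [ 0.5394 -0.0596  0.02  ]
pl [ 0.4182 -0.0689  0.02  ]
pr [ 0.5265 -0.0824  0.02  ]
frame w 0.12700372804539634 plate w 0.10917731922932887 ang -7.098161042511464 pin-piv 0.022163002751908856 piv dir 92.81216139022845
block 233 [array([ 0.467, -0.114]), array([0.009, 0.027]), np.float64(77.885)]
plate [array([ 0.462, -0.146]), array([0.167, 0.111]), np.float64(82.353)]
-5 cover [ 0.4679 -0.1477] res [0.0006 0.0075] [-0.0022 -0.0076]
-6 cover [ 0.4668 -0.1472] res [0.001  0.0071] [-0.0026 -0.0074]
-7 cover [ 0.4657 -0.1466] res [0.0014 0.0066] [-0.0031 -0.0071]
```

The block top is the lower dark patch, and depth gives (.467,-.114). That fits cover centre (.462,-.154) at -7°, with the pivot at (.511,-.065). Closing the fingers here to measure the tip shape.

Request:
{"fn": "arm_command", "kwargs": {
  "steps": [
    [0, 0, 0, 0, -1],
    [0, 0, 0, 0, -1],
    [0, 0, 0, 0, -1],
    [0, 0, 0, 0, -1],
    [0, 0, 0, 0, -1],
    [0, 0, 0, 0, -1],
    [0, 0, 0, 0, -1],
    [0, 0, 0, 0, -1]
  ]
}}

```text
clock: 26.85
ee_pos: [0.5116, -0.0228, 0.1627]
orientation: [2.332, 2.105, -0.0]
ft_force: [-0.1, -0.2, -0.4]
gripper_width: -0.001
gripper_force: 0.0
```

Run:
```python
from m import *
o=env.get_obs();e=o["ee_pos"];print(e,o["gripper_width"])
a,ds=shot("scene",12);b,dd=shot("side",12)
for n,P in(("scene",cloud("scene",ds)),("side",cloud("side",dd))):
    m=box(P,e[0],e[1],.06,e[2]-.02,e[2]+.12);q=P[m]
    for z0 in np.arange(e[2]-.01,e[2]+.1,.01):
        s=q[(q[:,2]>z0)&(q[:,2]<z0+.01)]
        if len(s): print(n,round(z0-e[2],3),len(s),(s.min(0)-e)[:2].round(3),(s.max(0)-e)[:2].round(3))
# theta waypoints
piv=np.array([.511,-.065])
for th in(-.2,0,.3,.6,.9,1.2,1.5,1.9):
    t=th+np.radians(-7);R=np.array([[np.cos(t),-np.sin(t)],[np.sin(t),np.cos(t)]])
    p=piv+R@[-.0185,-.03];print(th,p.round(4),"shift",((p-e[:2])/.2).round(3),"turn",round((np.degrees(t)+6)/120,3))
```

```text
[ 0.51158763 -0.02277549  0.16268281] -0.0007643835224890395
scene 0.02 5 [-0.008 -0.013] [ 0.003 -0.006]
scene 0.03 21 [-0.013 -0.014] [0.013 0.005]
scene 0.04 30 [-0.016 -0.013] [0.013 0.007]
scene 0.05 16 [-0.013 -0.013] [0.009 0.   ]
scene 0.06 22 [-0.027 -0.016] [ 0.029 -0.007]
scene 0.07 69 [-0.038 -0.017] [0.041 0.014]
scene 0.08 45 [-0.046 -0.02 ] [0.039 0.012]
scene 0.09 71 [-0.054 -0.02 ] [0.051 0.   ]
side 0.02 6 [-0.005  0.002] [0.009 0.011]
side 0.03 27 [-0.013  0.002] [0.012 0.014]
side 0.04 32 [-0.013  0.002] [0.012 0.013]
side 0.05 29 [-0.012 -0.011] [0.013 0.014]
side 0.06 37 [-0.028 -0.003] [0.026 0.017]
side 0.07 86 [-0.038 -0.012] [0.038 0.017]
side 0.08 95 [-0.042 -0.016] [0.043 0.018]
side 0.09 84 [-0.05  -0.018] [0.054 0.023]
-0.2 [ 0.484  -0.0876] shift [-0.138 -0.324] turn -0.104
0 [ 0.489  -0.0925] shift [-0.113 -0.349] turn -0.008
0.3 [ 0.4981 -0.0978] shift [-0.067 -0.375] turn 0.135
0.6 [ 0.5084 -0.1001] shift [-0.016 -0.387] turn 0.278
0.9 [ 0.5189 -0.0994] shift [ 0.036 -0.383] turn 0.421
1.2 [ 0.5287 -0.0955] shift [ 0.085 -0.364] turn 0.565
1.5 [ 0.5369 -0.0889] shift [ 0.127 -0.331] turn 0.708
1.9 [ 0.5442 -0.0769] shift [ 0.163 -0.271] turn 0.899
```

Request:
{"fn": "arm_command", "kwargs": {
  "steps": [
    [-0.07, -0.16, 0, -0.05, -1],
    [-0.138, -0.324, 0, -0.104, -1],
    [-0.138, -0.324, -0.2, -0.104, -1],
    [-0.138, -0.324, -0.4, -0.104, -1],
    [-0.138, -0.324, -0.55, -0.104, -1],
    [-0.138, -0.324, -0.68, -0.104, -1],
    [-0.138, -0.324, -0.75, -0.104, -1],
    [-0.138, -0.324, -0.775, -0.104, -1],
    [-0.138, -0.324, -0.775, -0.104, -1],
    [-0.138, -0.324, -0.775, -0.104, -1]
  ]
}}

```text
clock: 28.2
ee_pos: [0.4851, -0.0878, 0.0088]
orientation: [2.546, 1.838, 0.002]
ft_force: [0.2, -0.3, 1.2]
gripper_width: 0.001
gripper_force: 0.0
```

Run:
```python
from m import *
o=env.get_obs();print(o["ee_pos"],o["ft_force"])
b,_=shot("side",13);a,_=shot("scene",13)
z=lambda i,x,y,ww,h,s:cv2.resize(i[y:y+h,x:x+ww],None,fx=s,fy=s,interpolation=cv2.INTER_CUBIC)
cv2.imwrite("pics/c13.png",np.hstack([z(a,290,190,100,100,4),z(b,320,150,100,100,4)])[...,::-1])
```

```text
[ 0.48507249 -0.08783834  0.00876355] [ 0.19087561 -0.26982946  1.15018335]
```

View pics/c13.png

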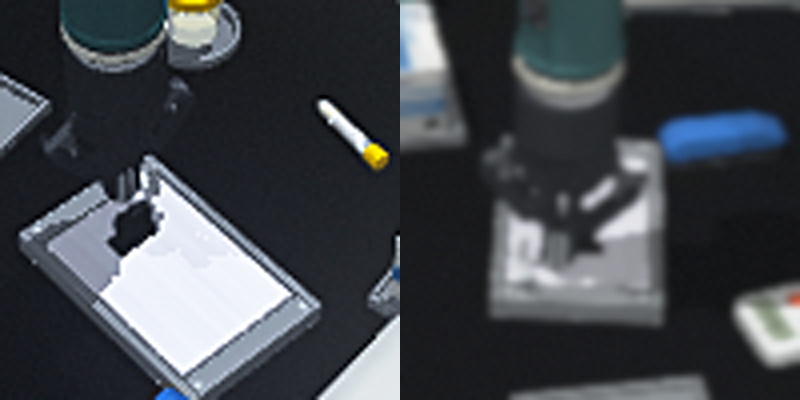

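The fingers stand between block and pin, clear of both. Sweeping round the pivot.

Request:
{"fn": "arm_command", "kwargs": {
  "steps": [
    [0.012, -0.013, 0, 0.05, -1],
    [0.025, -0.025, 0, 0.096, -1],
    [0.048, -0.038, 0, 0.167, -1],
    [0.071, -0.051, 0, 0.239, -1],
    [0.096, -0.058, 0, 0.31, -1],
    [0.122, -0.063, 0, 0.382, -1],
    [0.148, -0.062, 0, 0.453, -1],
    [0.174, -0.059, 0, 0.525, -1],
    [0.174, -0.059, 0, 0.525, -1]
  ]
}}

```text
clock: 29.42
ee_pos: [0.5194, -0.0995, 0.0082]
orientation: [1.213, 2.897, 0.0]
ft_force: [1.0, 0.5, -0.4]
gripper_width: 0.002
gripper_force: 0.0
```

Request:
{"fn": "arm_command", "kwargs": {
  "steps": [
    [0.025, 0.009, 0, 0.072, -1],
    [0.049, 0.019, 0, 0.144, -1],
    [0.07, 0.035, 0, 0.215, -1],
    [0.091, 0.052, 0, 0.287, -1],
    [0.105, 0.075, 0, 0.36, -1],
    [0.118, 0.095, 0, 0.42, -1],
    [0.127, 0.112, 0, 0.475, -1],
    [0.127, 0.112, 0, 0.475, -1]
  ]
}}

```text
clock: 30.42
ee_pos: [0.5443, -0.077, 0.008]
orientation: [-0.313, 3.125, -0.0]
ft_force: [0.3, 0.3, -0.5]
gripper_width: 0.002
gripper_force: 0.0
```

Request:
{"fn": "arm_command", "kwargs": {
  "steps": [
    [0, -0.02, 0.1, 0, -1],
    [0, -0.02, 0.4, 0, -1],
    [0, -0.02, 0.7, 0, 0],
    [0.3, 0.2, 0.8, -0.1, 0],
    [0.6, 0.5, 0.8, -0.1, 0],
    [0.6, 0.5, 0.8, -0.1, 0],
    [0.6, 0.5, 0.8, -0.1, 0]
  ]
}}

```text
clock: 31.3
ee_pos: [0.6657, 0.0249, 0.1678]
orientation: [0.011, 3.141, 0.001]
ft_force: [-0.3, -0.5, -0.5]
gripper_width: 0.498
gripper_force: 0.0
```

Run:
```python
from m import *
o=env.get_obs();print(o["ee_pos"],o["orientation"],o["gripper_width"])
b,dd=shot("side",14);a,ds=shot("scene",14);w,dw=shot("wrist",14)
z=lambda i,x,y,ww,h,s:cv2.resize(i[y:y+h,x:x+ww],None,fx=s,fy=s,interpolation=cv2.INTER_CUBIC)
cv2.imwrite("pics/c14.png",np.hstack([z(a,290,190,100,100,4),z(b,320,150,100,100,4)])[...,::-1])
for n,P in(("scene",cloud("scene",ds)),("side",cloud("side",dd)),("wrist",wcloud(dw))):
    q=P[box(P,.467,-.116,.025,.042,.06)]
    if len(q)>5: print(n,"block",len(q),q.min(0).round(3),q.max(0).round(3),[np.round(x,3) for x in cv2.minAreaRect(np.ascontiguousarray(q[:,:2].astype(np.float32)))])
    q=P[box(P,.53,-.075,.03,.034,.06)]
    if len(q)>2: print(n,"pin",len(q),q.mean(0).round(3))
```

```text
[0.66569936 0.02490909 0.16778529] [1.13647270e-02 3.14050062e+00 6.31940973e-04] 0.49783451464249867
scene block 46 [ 0.448 -0.127  0.042] [ 0.48  -0.113  0.058] [array([ 0.465, -0.119]), array([0.012, 0.032]), np.float64(81.601)]
scene pin 10 [ 0.538 -0.062  0.043]
side block 46 [ 0.451 -0.123  0.042] [ 0.48  -0.108  0.057] [array([ 0.465, -0.115]), array([0.014, 0.028]), np.float64(83.862)]
side pin 12 [ 0.54  -0.058  0.043]
wrist block 151 [ 0.469 -0.123  0.042] [ 0.482 -0.112  0.054] [array([ 0.475, -0.117]), array([0.01 , 0.013]), np.float64(86.962)]
wrist pin 76 [ 0.54  -0.059  0.043]
```

View pics/c14.png

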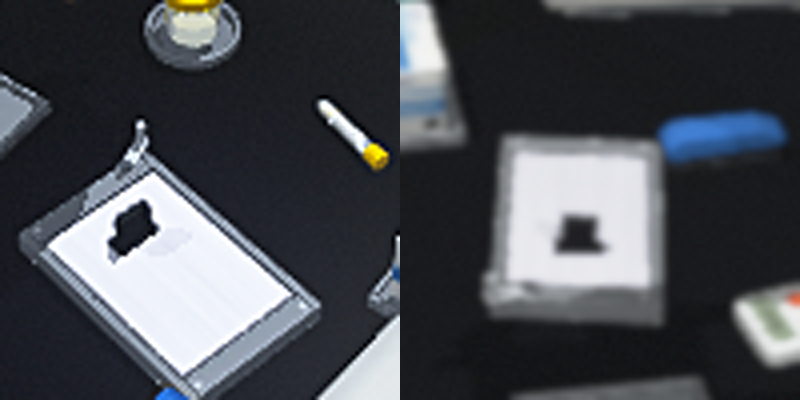

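The tab now points outward past the rim. The pin is at (.539,-.060), which is θ≈1.87 rad, and the plate is still seated. Block at (.466,-.117). Grasping it along the cover's y.

Request:
{"fn": "arm_command", "kwargs": {
  "steps": [
    [-0.25, -0.18, 0, -0.058, 0],
    [-0.5, -0.36, 0, -0.058, 0],
    [-0.75, -0.54, 0, -0.058, 0],
    [-1, -0.71, 0, -0.058, 0],
    [-1, -0.71, 0, -0.058, 0],
    [-1, -0.71, -0.2, -0.058, 0],
    [-1, -0.71, -0.4, -0.058, 0],
    [-1, -0.71, -0.6, -0.058, 0],
    [-1, -0.71, -0.7, -0.058, 0],
    [-1, -0.71, -0.7, -0.058, 0]
  ]
}}

```text
clock: 32.7
ee_pos: [0.4624, -0.1184, 0.0259]
orientation: [-0.202, -3.131, -0.002]
ft_force: [0.4, 0.5, -0.5]
gripper_width: 0.5
gripper_force: 0.0
```

Request:
{"fn": "arm_command", "kwargs": {
  "steps": [
    [0, 0, -0.05, 0, 0],
    [0, 0, -0.09, 0, 0],
    [0, 0, -0.12, 0, 0],
    [0, 0, -0.12, 0, 0]
  ]
}}

```text
clock: 33.2
ee_pos: [0.4638, -0.1189, 0.0033]
orientation: [-0.201, -3.134, -0.0]
ft_force: [0.2, -1.1, -0.0]
gripper_width: 0.495
gripper_force: 0.0
```

Request:
{"fn": "arm_command", "kwargs": {
  "steps": [
    [0, 0, 0, 0, -0.5],
    [0, 0, 0, 0, -1],
    [0, 0, 0, 0, -1],
    [0, 0, 0, 0, -1],
    [0, 0, 0, 0, -1]
  ]
}}

```text
clock: 33.83
ee_pos: [0.4646, -0.1188, 0.0042]
orientation: [0.201, 3.134, 0.001]
ft_force: [0.2, 3.3, 5.8]
gripper_width: 0.105
gripper_force: 59.3
```

Request:
{"fn": "arm_command", "kwargs": {
  "steps": [
    [0, 0, 0.03, 0, -1],
    [0, 0, 0.08, 0, -1],
    [0, 0, 0.15, 0, -1],
    [0, 0, 0.25, 0, -1],
    [0, 0, 0.35, 0, -1],
    [0, 0, 0.45, 0, -1],
    [0, 0, 0.45, 0, -1]
  ]
}}

```text
clock: 34.7
ee_pos: [0.4662, -0.1199, 0.0963]
orientation: [0.2, 3.13, -0.003]
ft_force: [-0.0, 0.5, -1.5]
gripper_width: 0.105
gripper_force: 58.7
```

Run:
```python
from m import *
o=env.get_obs();e=o["ee_pos"];print(e,o["orientation"],o["gripper_width"])
b,dd=shot("side",15);a,ds=shot("scene",15)
z=lambda i,x,y,ww,h,s:cv2.resize(i[y:y+h,x:x+ww],None,fx=s,fy=s,interpolation=cv2.INTER_CUBIC)
cv2.imwrite("pics/c15.png",np.hstack([z(a,280,160,110,120,3.6),z(b,315,120,110,120,3.6)])[...,::-1])
for n,P,im in(("scene",cloud("scene",ds),a),("side",cloud("side",dd),b)):
    q=P[box(P,.46,-.15,.12,.06,.15)&(im.min(2)>110)]
    A=np.c_[q[:,:2]-q[:,:2].mean(0),np.ones(len(q))]; s=np.linalg.lstsq(A,q[:,2],rcond=None)[0]
    print(n,len(q),"slopes",s.round(3),[np.round(x,3) for x in cv2.minAreaRect(np.ascontiguousarray(q[:,:2].astype(np.float32)))])
```

```text
[ 0.46620142 -0.11990444  0.09633986] [ 2.00137112e-01  3.12999250e+00 -2.60268492e-03] 0.10504026016157034
scene 1429 slopes [0.005 0.    0.111] [array([ 0.46 , -0.161]), array([0.162, 0.113]), np.float64(83.276)]
side 904 slopes [0.006 0.    0.114] [array([ 0.462, -0.158]), array([0.167, 0.109]), np.float64(82.216)]
```

View pics/c15.png

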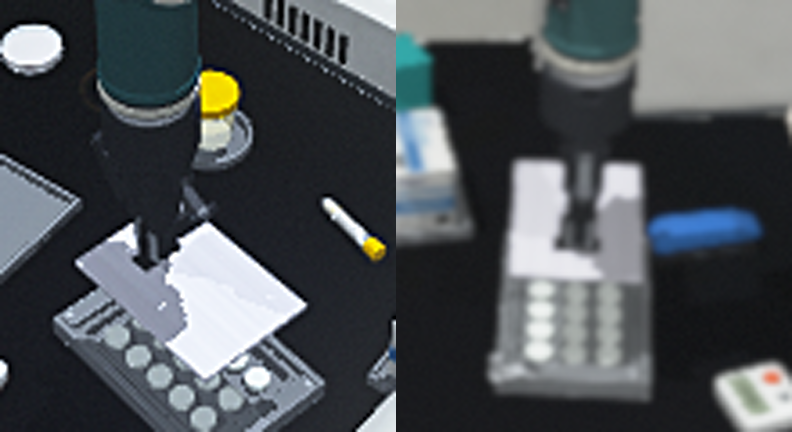

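The plate is level, centred at (.461,-.1595) and angled -7°. Carrying it to the large tray with +11.5° of turn.

Request:
{"fn": "arm_command", "kwargs": {
  "steps": [
    [0, 0.12, 0, 0.02, -1],
    [0, 0.27, 0, 0.04, -1],
    [-0.02, 0.42, 0, 0.06, -1],
    [-0.03, 0.57, 0, 0.08, -1],
    [-0.04, 0.7, 0, 0.096, -1],
    [-0.04, 0.7, 0, 0.096, -1]
  ]
}}

```text
clock: 35.55
ee_pos: [0.4549, 0.0222, 0.0924]
orientation: [0.119, -3.137, -0.0]
ft_force: [0.3, -0.0, -1.2]
gripper_width: 0.105
gripper_force: 58.9
```

Request:
{"fn": "arm_command", "kwargs": {
  "steps": [
    [0, 0.12, 0, 0, -1],
    [0, 0.27, 0, 0, -1],
    [-0.02, 0.42, 0, 0, -1],
    [-0.03, 0.57, 0, 0, -1],
    [-0.035, 0.71, 0, 0, -1],
    [-0.035, 0.71, -0.1, 0, -1],
    [-0.035, 0.71, -0.22, 0, -1],
    [-0.035, 0.71, -0.3, 0, -1],
    [-0.035, 0.71, -0.3, 0, -1]
  ]
}}

```text
clock: 36.67
ee_pos: [0.4476, 0.1619, 0.0318]
orientation: [0.114, -3.135, 0.002]
ft_force: [0.0, 0.8, -1.8]
gripper_width: 0.107
gripper_force: 59.0
```

Run:
```python
from m import *
o=env.get_obs();e=o["ee_pos"];print(e,o["orientation"],o["gripper_width"])
b,dd=shot("side",16);a,ds=shot("scene",16)
z=lambda i,x,y,ww,h,s:cv2.resize(i[y:y+h,x:x+ww],None,fx=s,fy=s,interpolation=cv2.INTER_CUBIC)
cv2.imwrite("pics/c16.png",np.hstack([z(a,220,150,110,120,3.6),z(b,325,200,110,120,3.6)])[...,::-1])
for n,P,im in(("scene",cloud("scene",ds),a),("side",cloud("side",dd),b)):
    q=P[box(P,.455,.125,.12,.03,.075)&(im.min(2)>90)]
    A=np.c_[q[:,:2]-q[:,:2].mean(0),np.ones(len(q))]; s=np.linalg.lstsq(A,q[:,2],rcond=None)[0]
    print(n,len(q),"slopes",s.round(3),[np.round(x,3) for x in cv2.minAreaRect(np.ascontiguousarray(q[:,:2].astype(np.float32)))])
```

```text
[0.44756392 0.16188086 0.03184008] [ 1.13717197e-01 -3.13545332e+00  2.04980813e-03] 0.1073735465127502
scene 1064 slopes [0.    0.002 0.049] [array([0.452, 0.12 ]), array([0.114, 0.161]), np.float64(3.747)]
side 1236 slopes [-0.006 -0.003  0.05 ] [array([0.452, 0.121]), array([0.11 , 0.168]), np.float64(4.268)]
```

View pics/c16.png

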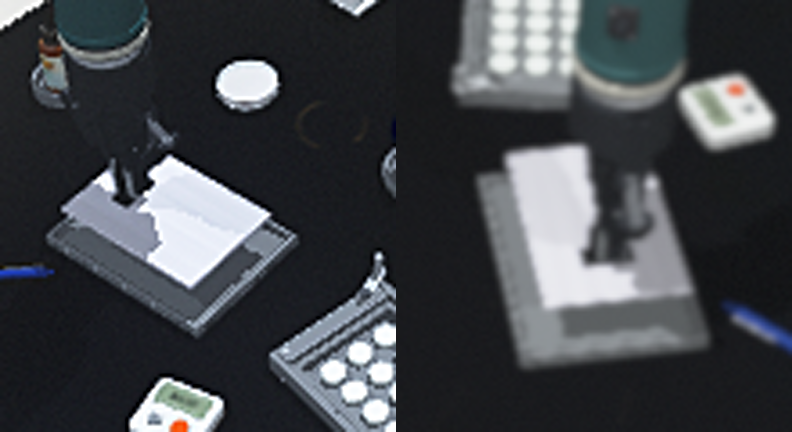

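Plate is parallel to the tray, 3 mm short. Correcting and lowering.

Request:
{"fn": "arm_command", "kwargs": {
  "steps": [
    [0.012, 0.015, 0, 0, -1],
    [0.012, 0.015, -0.05, 0, -1],
    [0.012, 0.015, -0.1, 0, -1],
    [0.012, 0.015, -0.14, 0, -1],
    [0.012, 0.015, -0.165, 0, -1],
    [0.012, 0.015, -0.175, 0, -1],
    [0.012, 0.015, -0.175, 0, -1]
  ]
}}

```text
clock: 37.65
ee_pos: [0.4515, 0.166, -0.0014]
orientation: [0.115, -3.139, 0.0]
ft_force: [0.9, -0.6, -1.8]
gripper_width: 0.104
gripper_force: 59.1
```

Request:
{"fn": "arm_command", "kwargs": {
  "steps": [
    [0, 0, -0.01, 0, -1],
    [0, 0, -0.018, 0, -1],
    [0, 0, -0.018, 0, -1]
  ]
}}

```text
clock: 38.02
ee_pos: [0.4518, 0.166, -0.0048]
orientation: [-0.115, 3.139, 0.0]
ft_force: [0.9, 0.3, -0.9]
gripper_width: 0.103
gripper_force: 59.1
```

Request:
{"fn": "arm_command", "kwargs": {
  "steps": [
    [0, 0, -0.006, 0, -1],
    [0, 0, -0.006, 0, -1]
  ]
}}

```text
clock: 38.28
ee_pos: [0.4518, 0.1661, -0.0049]
orientation: [0.115, -3.139, 0.0]
ft_force: [-4.2, -1.6, 9.0]
gripper_width: 0.106
gripper_force: 60.7
```

Request:
{"fn": "arm_command", "kwargs": {
  "steps": [
    [0, 0, 0, 0, -0.6],
    [0, 0, 0, 0, -0.2],
    [0, 0, 0, 0, 0],
    [0, 0, 0, 0, 0],
    [0, 0, 0.2, 0, 0],
    [0, 0, 0.5, 0, 0],
    [0, 0, 0.8, 0, 0],
    [0, 0.5, 1, 0, 0],
    [0, 1, 1, 0, 0],
    [0, 1, 1, 0, 0]
  ]
}}

```text
clock: 39.52
ee_pos: [0.4519, 0.3499, 0.1928]
orientation: [-0.114, 3.138, 0.001]
ft_force: [0.6, -0.5, 0.6]
gripper_width: 0.493
gripper_force: 0.0
```

Run:
```python
from m import *
o=env.get_obs();e=o["ee_pos"];print(e,o["ft_force"])
b,dd=shot("side",17);a,ds=shot("scene",17)
for n,P,im in(("scene",cloud("scene",ds),a),("side",cloud("side",dd),b)):
    q=P[box(P,.455,.125,.12,-.01,.04)&(im.min(2)>150)]
    if len(q)<50: continue
    A=np.c_[q[:,:2]-q[:,:2].mean(0),np.ones(len(q))]; s=np.linalg.lstsq(A,q[:,2],rcond=None)[0]
    print(n,len(q),"slopes",s.round(3),[np.round(x,3) for x in cv2.minAreaRect(np.ascontiguousarray(q[:,:2].astype(np.float32)))])
    q=P[box(P,.53,-.065,.04,.036,.06)];print("pin",q.mean(0).round(3))
    q=P[box(P,.593,-.342,.08,.062,.085)];print("carton",len(q),q.min(0).round(3),q.max(0).round(3))
    q=P[box(P,.53,.364,.04,.02,.13)];print("bottle",q.min(0).round(3),q.max(0).round(3))
    q=P[box(P,.677,.003,.045,.05,.08)];print("lid",q.min(0).round(3),q.max(0).round(3))
```

```text
[0.45186957 0.34990435 0.19280882] [ 0.58156027 -0.53938107  0.6155348 ]
scene 1151 slopes [-0.005 -0.006  0.011] [array([0.456, 0.123]), array([0.141, 0.192]), np.float64(3.922)]
pin [ 0.539 -0.062  0.044]
carton 270 [ 0.558 -0.335  0.062] [ 0.626 -0.289  0.083]
bottle [0.502 0.331 0.02 ] [0.547 0.39  0.104]
lid [ 0.648 -0.028  0.05 ] [0.705 0.031 0.073]
side 1530 slopes [-0.003  0.003  0.013] [array([0.458, 0.122]), array([0.11 , 0.177]), np.float64(3.722)]
pin [ 0.54  -0.057  0.044]
carton 373 [ 0.561 -0.391  0.062] [ 0.628 -0.28   0.084]
bottle [0.502 0.342 0.02 ] [0.559 0.397 0.108]
lid [ 0.65  -0.024  0.05 ] [0.705 0.036 0.073]
```

View pics/side17.png

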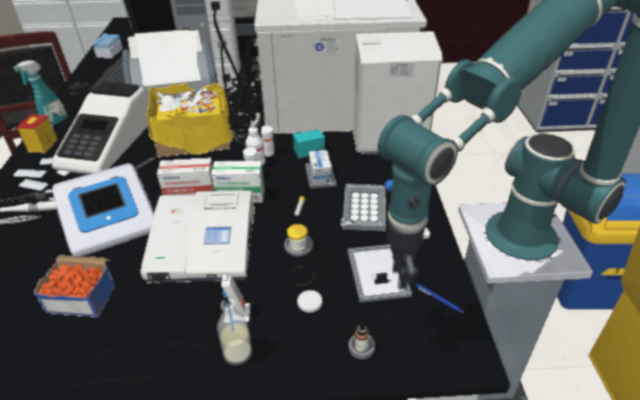

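All placed: plate flat in the large tray (379,270), bottle (361,345), cup (298,240), carton (320,168), tab out to the side. The arm is free in the air, so I'm handing in.

```bash
python3 -c "
from rig import env
print(env.finish_job())"
```

```text
the job is handed in; nothing more can be done
None
```

I handed the job in at about 40 s of the 120 s limit: by the last camera check the bottle, cup, carton and plate were in their places, the tab was turned to about 1.87 rad and the arm was clear, but no verdict came back.

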